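Load and set the magnifier station on the sample bench

TASK

Swing the magnifier well clear of the blue inspection platform, put the tip box that stands there onto the green mat, and stand every toppled amber bottle upright on the platform, cap up. Once all are loaded, swing the magnifier back so that the lens is centred over the yellow spot in the middle of the platform, then press the green lamp button fully down. Leave the other things on the bench where they are.

Things in the scene. Friction and masses are not known exactly. Their poses are not given: they have to be found in the camera images.
- bottle0: Centre of a square amber bottle with white label and red screw cap, 115 mm from base to cap top: a 46 x 46 mm body 80 mm long, then a neck and a 32 mm round cap. Toppled at the start, on a flat side; may be absent (None). About 220 g. The point is on its long axis, 57.5 mm from the base; the square body ends 22 mm beyond it. Own x runs from base to cap; own y, z are normal to its flat sides.
- bottle1: Centre of a square amber bottle with white label and red screw cap, 115 mm from base to cap top: a 46 x 46 mm body 80 mm long, then a neck and a 32 mm round cap. Toppled at the start, on a flat side; may be absent (None). About 220 g. The point is on its long axis, 57.5 mm from the base; the square body ends 22 mm beyond it. Own x runs from base to cap; own y, z are normal to its flat sides.
- bottle2: Centre of a square amber bottle with white label and red screw cap, 115 mm from base to cap top: a 46 x 46 mm body 80 mm long, then a neck and a 32 mm round cap. Toppled at the start, on a flat side; may be absent (None). About 220 g. The point is on its long axis, 57.5 mm from the base; the square body ends 22 mm beyond it. Own x runs from base to cap; own y, z are normal to its flat sides.
- bottle3: Centre of a square amber bottle with white label and red screw cap, 115 mm from base to cap top: a 46 x 46 mm body 80 mm long, then a neck and a 32 mm round cap. Toppled at the start, on a flat side; may be absent (None). About 220 g. The point is on its long axis, 57.5 mm from the base; the square body ends 22 mm beyond it. Own x runs from base to cap; own y, z are normal to its flat sides.
- tipbox: A small closed tip box, yellow with a white lid, 64 (own x) x 60 (own y) mm and 56 mm tall, about 150 g, that stands upright on the inspection platform at the start. The point is at its centre, half-way up; own z is up, own x and y are normal to its sides.
- mat_centre (a point): Centre of the top face of the green mat, 120 x 120 mm and 4 mm thick, fixed to the bench. Own x and y run along its sides.
- platform_centre (a point): Yellow spot at the centre of the top face of the blue inspection platform: a fixed slab 200 x 200 mm, top 4 mm above the bench. Own x, y run along its sides; own +y points to the magnifier post, whose axis is at own y = +240 mm, x = 0. A white guard strip 6 mm thick and 18 mm high stands along the +y edge, its inner face 94 mm from the spot; the other edges have no rim.
- stand: The fixed magnifier stand: a white round foot of 68 mm radius, 24 mm high, and a steel post 28 mm thick up to 0.20 m. Origin on the post axis at bench height.
- lens (a point): Centre of the round magnifier lens (112 mm across the frame, 16 mm thick, level, its middle 205 mm above the bench) at the end of the arm, 240 mm from the post axis.
- handle (a point): Middle of the part of the red handle that stands up from the arm: an upright round peg 22 mm across, from 213 to 268 mm above the bench, 150 mm from the post axis. The point is 241 mm above the bench, on the peg's axis. The arm below it is a bar 24 mm wide, its top 213 mm above the bench.
- magnifier (a joint): Angle of the magnifier arm about the upright post, rad, from -0.6 to 1.4; grows anticlockwise seen from above, which swings the lens away from the robot. Friction holds it where it is let go; pushing at the handle takes about 2 to 3 N.
- lamp_top (a point): Centre of the top of the round green lamp button (36 mm across) on a white housing fixed to the bench. Pressed straight down; it travels 6 mm against a spring, about 5 N when fully down, and comes back up.
- lamp (a joint): How far the lamp button is pressed, m: 0 up, 0.006 fully down.
- rack_blue: Bystander, not to be disturbed: blue tube rack, 80 x 160 mm, tubes to 96 mm. Origin at the centre of its underside.
- rack_yellow: Bystander, not to be disturbed: yellow tube rack, 80 x 160 mm, tubes to 96 mm. Origin at the centre of its underside.
- white_jar: Bystander, not to be disturbed: round jar with a blue cap, 60 mm across, 75 mm tall. Origin at the centre of its underside.
- dish_stack: Bystander, not to be disturbed: stack of closed clear dishes, 82 mm across, 36 mm tall. Origin at the centre of its underside.
- pen_cup: Bystander, not to be disturbed: black cup, 80 mm across, 100 mm tall. Origin at the centre of its underside.
- tip_pack: Bystander, not to be disturbed: clear tip pack, 90 x 120 x 60 mm. Origin at the centre of its underside.
Things that resemble listed ones, but are neither listed nor needed, are in the scene too. Leave any pink or turquoise look-alike of the bottle0 alone.

How it is judged:
By the outcome, as a careful person would: the job done as asked, in the order asked, and still so for the second after the job is handed in, with the robot touching nothing.
Of bottle0, bottle1, bottle2, bottle3 only 2 to 4 are there at a start; the rules pass over those that are not, and their reading is None.
At some moment in a run one of bottle0, bottle1, bottle2, bottle3 may be knocked a few centimetres aside while the robot is not near it.
Once in a run the grip may slacken for a moment while it holds something.
It also fails if it takes over 210 s, if anything falls off the work surface, if the arm or the gripper's body presses on something with over 40 N, if the wrist force passes 120 N, or if a joint passes its speed limit or range.

ROBOT

A 6-joint arm with a two-finger parallel gripper is mounted at the origin on the work surface. World frame = base frame: x ahead of the robot, y to its left, z up, the work surface at z = 0. Lengths are in m, angles in rad, forces in N, time in s.
With the tool pointing down it reaches from about 0.275 to 0.825 m from the base axis. Payload 4.9 kg.
Tool frame: the origin (TCP) lies at the very end of the fingers, on their centre line; the grasp point (between the pads) lies arm.pinch_z behind it (arm.pinch_z is the distance from the TCP to the grasp point, in m); x points along the fingers, y is the direction in which the jaws open and shut, and the axes are right-handed (so a half turn about x gives the same grasp; the last joint's range is limited). The gripper opens to 85 mm and grips with 20 to 120 N. Pads are 22 mm wide; open, the fingers measure 114 mm over their backs; the gripper's body (76 mm by 85 mm) begins 54 mm behind the grasp point. The pads swing forward as they close: fully open they stand 13 mm farther back than shut.
Start: joints at [1.174, 0.326, -0.193, 1.052, 0, 1.437], TCP at [0.143, 0.531, 0.194] pointing down, gripper open.
Joint ranges: [-2.65, 2.65], [-0.97, 1.79], [-1.3, 1.35], [-1.93, 2.1], [-1.47, 1.37], [-3.14, 3.14]. Speed limits (rad/s): [2.57, 2.57, 3.14, 3.14, 3.14, 3.14].

INTERFACE

Orientations are given as a unit quaternion [w, x, y, z].
In Python, from cell import arm, cams gives the robot as it stands. The module is installed in compiled form; this text tells all that it offers.
- The arm moves only by the tool step_arm, never from a script. Its argument "deltas" is a list of rows, each a list of 7 numbers: the shift along the tool's x, y, z in cm, then the turn, a rotation vector about the tool's x, y, z in degrees, then the closure in counts, from 0 (fully open) to 255 (shut). In form: [[dx, dy, dz, rx, ry, rz, grip], ...]. A call has 1 to 12 rows; each row is the pose to reach, as a shift and turn from the pose commanded when the call began, along the tool's axes at that moment; what a row does not reach only later rows make up. A row lasts 1/12 s, in which the tool goes at most 41.7 mm and 7.16 degrees, less where a joint would pass 70% of its speed; a pose out of reach is approached as far as the arm can. A call with a gripper value outside its range is refused whole. The fingers move at their own pace and stop on an object; "squeeze" is the grip in N (left out, the last holds). Time passes only in rows, so rows that repeat a pose let the fingers close. It gives the time, the measured TCP pose, the force and the opening at its end, in the units of the state.
- arm.get_state(): the state, without advancing time (a new reading comes with each control period).
- cams.grab_frame(name): name is "scene" or "side" or "wrist"; returns the picture (420x560x3 uint8, red, green, blue); there is no depth.
- cams.camera_info(name): a dict with "intrinsics" (3x3 intrinsics, pixels), "T" (4x4, takes a point from camera to world coordinates); the wrist camera has in their place "tool_from_camera" (4x4, takes a point from camera to tool coordinates, whose origin is the TCP and whose axes are the tool frame's). Camera axes: x right, y up, looking along -z (the intrinsics and any distortion apply to the point x, -y, -z); pixel columns grow to the right and rows downward; lengths in m; the calibration is good to about 2 mm. A picture is of the moment at which its call begins: read the wrist's pose just before it. camera_info takes no time and is no camera call.
- arm.close_job(): hands the job in, once; it reports no verdict.
The state is a dict: "time_s": time; "qpos": joint angles; "dq": joint speeds; "joint_torque": joint torques, N m; "position": TCP position; "ee_rot": TCP orientation; "ft_force": force on the tool from outside, world axes, zero at the start; "torque": the same for the moment, N m; "width": finger opening in m.
Only numpy, scipy, OpenCV 4.12 (cv2) and the standard library are available. Lean on these libraries where they do the work, as an engineer would, in place of code of your own. Each camera call takes 0.05 s, during which the arm holds its last target.

## Working session

There is one attempt and no reset: what is moved stays moved. The work goes in short steps, Python scripts to look and compute and a tool call to move; the robot and the scene stay as the last step left them, time stands still between calls to the robot, and variables do not carry over. Pictures are saved under pics/ and viewed, and the job is handed in when it is done.

Besides the shell and the picture viewer there is one more tool, called after ">>>" as name([rows], argument=value, ...), one row to a line, values as JSON. step_arm: Moves the arm, as the interface text tells. Its arguments: {"type":"object","properties":{"deltas":{"type":"array"},"squeeze":{"type":"number"}},"required":["deltas"]}

```bash
mkdir -p pics; cat > h.py <<'E'
import numpy as np, cv2
from cell import arm, cams
from scipy.spatial.transform import Rotation as R
def rot(q): return R.from_quat([q[1],q[2],q[3],q[0]]).as_matrix()
def grab(n,fn=None):
    s=arm.get_state(); im=cams.grab_frame(n)
    if fn: cv2.imwrite('pics/'+fn,im[:,:,::-1])
    return im,s
def camT(n,s=None):
    ci=cams.camera_info(n)
    if n!='wrist': return ci['intrinsics'],np.array(ci['T'])
    s=s or arm.get_state()
    T=np.eye(4);T[:3,:3]=rot(s['ee_rot']);T[:3,3]=s['position']
    return ci['intrinsics'],T@np.array(ci['tool_from_camera'])
def ray(n,u,v,s=None):
    K,T=camT(n,s);d=np.linalg.inv(np.array(K))@[u,v,1]
    d=T[:3,:3]@np.array([d[0],-d[1],-d[2]]);return T[:3,3],d
def onz(n,u,v,z,s=None):
    o,d=ray(n,u,v,s);return o+d*(z-o[2])/d[2]
def proj(n,p,s=None):
    K,T=camT(n,s);c=T[:3,:3].T@(np.array(p)-T[:3,3]);q=np.array(K)@[c[0],-c[1],-c[2]];return q[:2]/q[2]
E
python3 - <<'E'
from h import *
print(arm.get_state(), arm.pinch_z)
for n in ['scene','side','wrist']:
    grab(n,n+'0.png'); print(n,cams.camera_info(n))
E
```

```text
{'time_s': 0.0, 'qpos': array([ 1.17383484e+00,  3.26980724e-01, -1.93593051e-01,  1.05201155e+00,
       -4.56916560e-06,  1.43658664e+00]), 'dq': array([-0.00082367,  0.00046465,  0.00101478, -0.00104679, -0.00167426,
       -0.00129137]), 'joint_torque': array([-1.19671204e-03, -4.43402982e+01,  2.62438059e+01,  1.53297413e-02,
       -2.15158693e-04,  3.99593063e-06]), 'position': array([0.14259431, 0.53050989, 0.19317837]), 'ee_rot': array([ 0.70084862,  0.092019  ,  0.70117753, -0.09324051]), 'ft_force': array([ 0.85197549,  0.97684748, -0.24473065]), 'torque': array([-0.04365224, -0.00085616, -0.00119403]), 'width': 0.08539039973323963} 0.0187
scene {'intrinsics': array([[519.93420667,   0.        , 274.31326834],
       [  0.        , 519.93420667, 212.87615451],
       [  0.        ,   0.        ,   1.        ]]), 'T': array([[-0.69751149, -0.5657795 ,  0.43974002,  1.11433561],
       [ 0.71636773, -0.53586126,  0.44684448,  0.57558093],
       [-0.0171758 ,  0.62669472,  0.77907556,  1.20116038],
       [ 0.        ,  0.        ,  0.        ,  1.        ]])}
side {'intrins
[... 249 characters left out ...]
0.72829838, -0.62697408, -0.92844324],
       [ 0.00309158,  0.6530914 ,  0.75727278,  1.27929614],
       [ 0.        ,  0.        ,  0.        ,  1.        ]])}
wrist {'intrinsics': array([[298.77582554,   0.        , 278.60515942],
       [  0.        , 298.77582554, 212.2455346 ],
       [  0.        ,   0.        ,   1.        ]]), 'tool_from_camera': array([[-3.71546286e-04,  3.28565673e-01, -9.44481053e-01,
        -1.79928161e-01],
       [ 9.99999912e-01,  3.05865195e-04, -2.86982411e-04,
         4.97059711e-04],
       [ 1.94591312e-04, -9.44481077e-01, -3.28565758e-01,
        -8.52880318e-02],
       [ 0.00000000e+00,  0.00000000e+00,  0.00000000e+00,
         1.00000000e+00]])}
```

View pics/scene0.png

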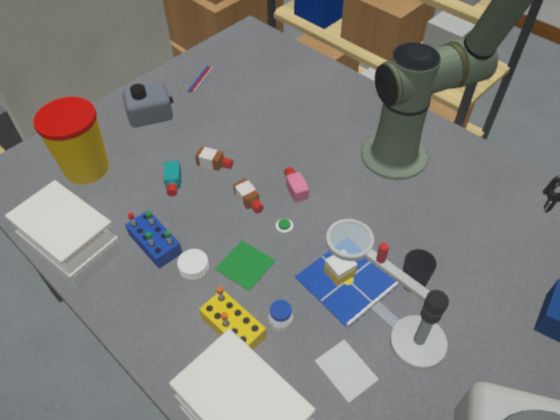

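View pics/side0.png

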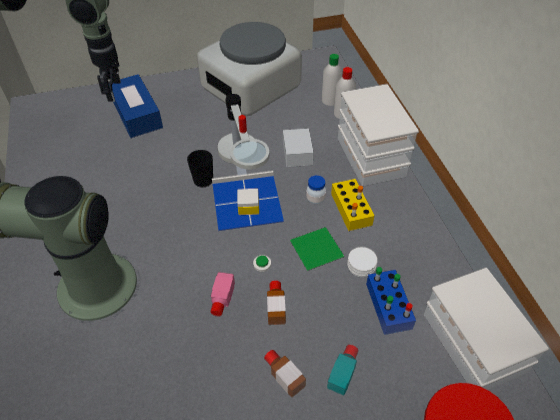

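View pics/wrist0.png

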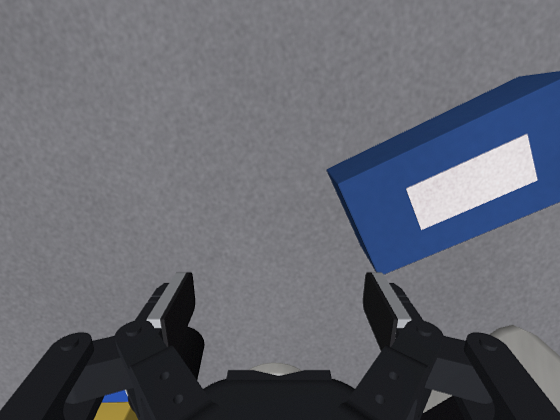

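The scene and side views show two amber bottles, at side (277,303) and (288,375). The pink one (222,293) and turquoise one (343,370) are look-alikes. The platform is at about (248,202) with the tip box on it and the lens overhead. Next I'll measure.

```bash
python3 - <<'E'
from h import *
a=cv2.imread('pics/side0.png');b=cv2.imread('pics/scene0.png')
cv2.imwrite('pics/side0z.png',cv2.resize(a[130:410,180:430],None,fx=2.1,fy=2.1,interpolation=cv2.INTER_CUBIC))
cv2.imwrite('pics/scene0z.png',cv2.resize(b[130:370,150:450],None,fx=2.5,fy=2.5,interpolation=cv2.INTER_CUBIC))
def comps(n,im,f,name,z,amin=40):
    h=cv2.cvtColor(im,cv2.COLOR_BGR2HSV);m=cv2.inRange(h,np.array(f[0]),np.array(f[1]))
    nn,l,st,c=cv2.connectedComponentsWithStats(m)
    for i in range(1,nn):
        if st[i,4]>amin:print(n,name,c[i].round(1),st[i,4],onz(n,*c[i],z).round(3))
for n,im in (('side',a),('scene',b)):
    comps(n,im,[(8,120,60),(18,255,255)],'amber',.023)
    comps(n,im,[(0,190,100),(5,255,255)],'red',.02)
    comps(n,im,[(55,150,50),(70,255,255)],'green',.004)
    comps(n,im,[(105,150,60),(125,255,255)],'blue',.004,300)
E
```

```text
side amber [350.4  42.1] 979 [1.083 0.915 0.023]
side amber [484.5 236. ] 2789 [ 1.106 -0.153  0.023]
side amber [275.  292.3] 97 [ 0.464 -0.17   0.023]
side amber [276.3 317.3] 208 [ 0.447 -0.244  0.023]
side amber [278.3 363.5] 157 [ 0.419 -0.368  0.023]
side amber [295.6 383.9] 128 [ 0.445 -0.43   0.023]
side red [346.4  72.3] 81 [0.995 0.724 0.02 ]
side red [241.6 122.5] 78 [0.533 0.542 0.02 ]
side red [274.8 284.9] 85 [ 0.47  -0.145  0.02 ]
side red [216.7 308.4] 122 [ 0.303 -0.174  0.02 ]
side red [350.3 348.9] 42 [ 0.603 -0.38   0.02 ]
side red [270.7 356.5] 104 [ 0.406 -0.344  0.02 ]
side red [466.  404.1] 2417 [ 0.815 -0.585  0.02 ]
side green [333.7  58.8] 76 [0.986 0.846 0.004]
side green [316.3 248.3] 1292 [ 0.622 -0.047  0.004]
side green [261.8 260.6] 93 [ 0.458 -0.046  0.004]
side blue [136.3 107.4] 1557 [0.181 0.751 0.004]
side blue [262.7 186. ] 463 [0.532 0.237 0.004]
side blue [226.3 191.4] 519 [0.415 0.246 0.004]
side blue [267.7 212.1] 619 [0.52  0.126 0.004]
side blue [230.3 217.2] 653 [0.405 0.138 0.004]
side blue [387.9 298.9] 1351 [ 0.756 -0.263  0.004]
scene amber [207.2  17.3] 2576 [-0.11  -1.038  0.023]
scene amber [382.   26.5] 3197 [-0.548 -0.46   0.023]
scene amber [520.7  21.3] 73 [-0.958 -0.07   0.023]
scene amber [546.1  31.1] 393 [-0.961  0.038  0.023]
scene amber [217.9 157.7] 85 [ 0.411 -0.388  0.023]
scene amber [251.  197.3] 121 [ 0.455 -0.192  0.023]
scene red [ 64.4 118.2] 1996 [ 0.646 -0.921  0.02 ]
scene blue [319.2  10.5] 1009 [-0.492 -0.748  0.004]
scene blue [151.9 236.3] 849 [ 0.742 -0.306  0.004]
scene blue [316.  279.2] 806 [0.525 0.129 0.004]
scene blue [372.2 280.8] 784 [0.426 0.241 0.004]
scene blue [554.6 304.8] 366 [0.161 0.621 0.004]
scene blue [345.  302.7] 984 [0.526 0.23  0.004]
```

View pics/side0z.png

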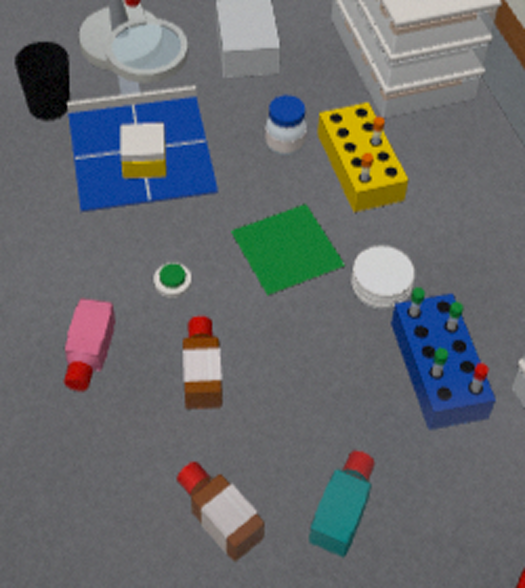

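View pics/scene0z.png

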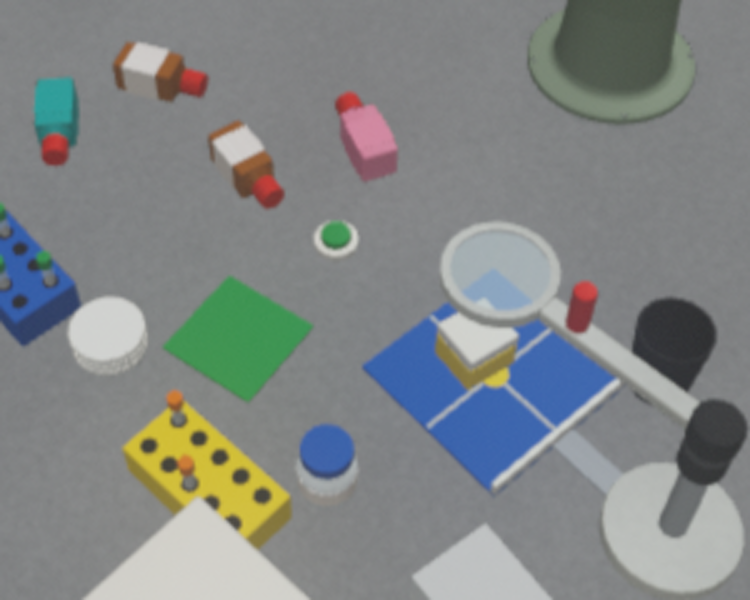

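```bash
python3 - <<'E'
from h import *
a=cv2.imread('pics/side0.png');b=cv2.imread('pics/scene0.png')
S=lambda u,v:(u/2.1+180-.25,v/2.1+130-.25)
C=lambda u,v:(u/2.5+150-.3,v/2.5+130-.3)
print('side corners',[onz('side',*S(*p),.004)[:2].round(4) for p in [(81,210),(217,190),(148,200),(198,96),(68,108)]])
print('scene corners',[onz('scene',*C(*p),.004)[:2].round(4) for p in [(363,367),(447,302),(492,489),(494,377)]])
def tri(p,q):
    o1,d1=ray('side',*p);o2,d2=ray('scene',*q)
    A=np.stack([d1,-d2],1);t,_,_,_=np.linalg.lstsq(A,o2-o1,rcond=None)
    x=o1+d1*t[0];y=o2+d2*t[1];return ((x+y)/2).round(4),np.linalg.norm(x-y).round(4)
print('lens',tri(S(146,46),C(500,272)))
print('lens z', onz('side',*S(146,46),.211).round(3), onz('scene',*C(500,270),.211).round(3))
print('handletop scene',onz('scene',*C(584,291),.268), 'bot',onz('scene',*C(577,325),.213))
print('handletop side',onz('side',241.5,117,.268),onz('side',242,130,.213))
print('foot scene',onz('scene',*C(672,522),.024),'side',onz('side',237,148,.024))
print('posttop scene',onz('scene',*C(716,420),.22))
print('tipbox lid side',[onz('side',*S(*p),.06)[:2].round(4) for p in [(121,125),(164,124),(166,155),(122,157)]])
print('tipbox lid scene',[onz('scene',*C(*p),.06)[:2].round(4) for p in [(437,338),(470,368),(517,340)]])
print('mat side',[onz('side',*S(*p),.004)[:2].round(4) for p in [(232,234),(308,205),(344,266),(270,293)]])
print('mat scene',[onz('scene',*C(*p),.004)[:2].round(4) for p in [(231,277),(312,327),(248,401),(165,345)]])
print('lamp',tri(S(172,273),C(336,234)))
for n,im in (('side',a),('scene',b)):
    h=cv2.cvtColor(im,cv2.COLOR_BGR2HSV)
E
```

```text
side corners [array([0.3599, 0.0995]), array([0.5571, 0.0818]), array([0.4563, 0.0911]), array([0.5799, 0.2729]), array([0.3798, 0.303 ])]
scene corners [array([0.5578, 0.0823]), array([0.4312, 0.0925]), array([0.5735, 0.2733]), array([0.4706, 0.1919])]
lens (array([0.4881, 0.1895, 0.21  ]), np.float64(0.0008))
lens z [0.488 0.189 0.211] [0.487 0.188 0.211]
handletop scene [0.49073679 0.27791157 0.268     ] bot [0.48866495 0.27845539 0.213     ]
handletop side [0.48839328 0.27645454 0.268     ] [0.48795914 0.28342211 0.213     ]
foot scene [0.48945284 0.42616516 0.024     ] side [0.48818975 0.41324299 0.024     ]
posttop scene [0.48969425 0.42451995 0.22      ]
tipbox lid side [array([0.4433, 0.194 ]), array([0.5041, 0.1788]), array([0.4924, 0.1195]), array([0.4312, 0.133 ])]
tipbox lid scene [array([0.5049, 0.1371]), array([0.5093, 0.1853]), array([0.4496, 0.1988])]
mat side [array([ 0.5557, -0.0011]), array([0.6754, 0.0191]), array([ 0.6886, -0.0964]), array([ 0.5773, -0.1111])]
mat scene [array([ 0.5736, -0.1073]), array([0.5588, 0.0067]), array([0.6724, 0.0229]), array([ 0.6864, -0.0933])]
lamp (array([ 0.456 , -0.0544,  0.0205]), np.float64(0.0003))
```

```bash
cat >> h.py <<'E'
def frame(x,y):
    x=np.array(x,float);x/=np.linalg.norm(x);y=np.array(y,float);y-=x*(x@y);y/=np.linalg.norm(y)
    return np.stack([x,y,np.cross(x,y)],1)
def delta(p,Rt=None,s=None,q=True):
    """p: TCP target; Rt: target rot. prints delta"""
    s=s or arm.get_state();R0=rot(s['ee_rot'])
    d=R0.T@(np.array(p)-s['position'])*100
    r=np.zeros(3) if Rt is None else R.from_matrix(R0.T@Rt).as_rotvec(degrees=True)
    if q: print('delta',d.round(2).tolist(),r.round(1).tolist())
    return d,r
def down(yaw): # tool down, tool y at yaw (rad)
    return frame([0,0,-1],[np.cos(yaw),np.sin(yaw),0])
def st():
    s=arm.get_state();Rm=rot(s['ee_rot']);print('t',round(s['time_s'],2),'p',s['position'].round(4),'q',s['qpos'].round(3),'F',s['ft_force'].round(1),'w',round(s['width'],4),'x',Rm[:,0].round(3),'y',Rm[:,1].round(3));return s
E
python3 - <<'E'
from h import *
st(); delta([.489,.278,.33],down(0))
E
```

```text
t 0.15 p [0.1427 0.5307 0.1934] q [ 1.174  0.327 -0.193  1.052  0.     1.437] F [ 0.7 -0.2 -0.6] w 0.0855 x [-0.001 -0.001 -1.   ] y [ 0.26   0.966 -0.001]
delta [-13.65, -15.42, 40.01] [74.9, 0.0, 0.1]
```

>>> step_arm([
  [-4,0,0,0,0,0,0],
  [-8,0,0,0,0,0,0],
  [-12,0,0,0,0,0,0],
  [-13.6,-2,5,8,0,0,0],
  [-13.6,-4,9,16,0,0,0],
  [-13.6,-5.5,13,24,0,0,0],
  [-13.6,-7,17,32,0,0,0],
  [-13.6,-8.5,21,40,0,0,0],
  [-13.6,-10,25,48,0,0,0],
  [-13.6,-11.5,29,56,0,0,0],
  [-13.6,-13,33,62,0,0,0],
  [-13.6,-14,36,68,0,0,0],
])

```text
time_s: 1.15
position: [0.4444, 0.3083, 0.3299]
ee_rot: [0.542, 0.454, 0.542, -0.454]
ft_force: [0.6, 0.5, 0.2]
width: 0.0854
```

```bash
python3 - <<'E'
from h import *
st(); delta([.489,.278,.33],down(0)); grab('wrist','w1.png');grab('scene','s1.png')
E
```

```text
t 1.15 p [0.4444 0.3083 0.3299] q [0.47  0.259 0.059 1.371 0.    1.864] F [0.6 0.5 0.2] w 0.0854 x [-0.  0. -1.] y [ 0.984  0.176 -0.   ]
delta [-0.01, 3.86, 3.76] [10.1, -0.0, 0.0]
```

View pics/w1.png

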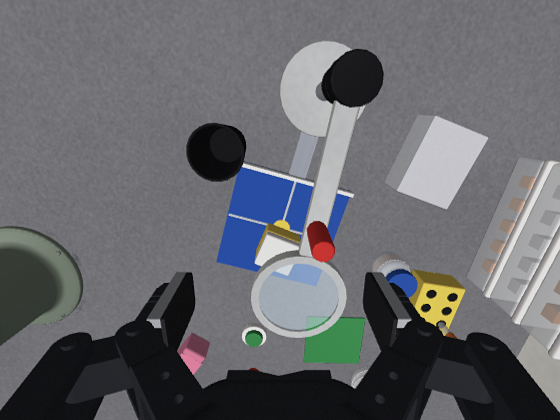

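View pics/s1.png

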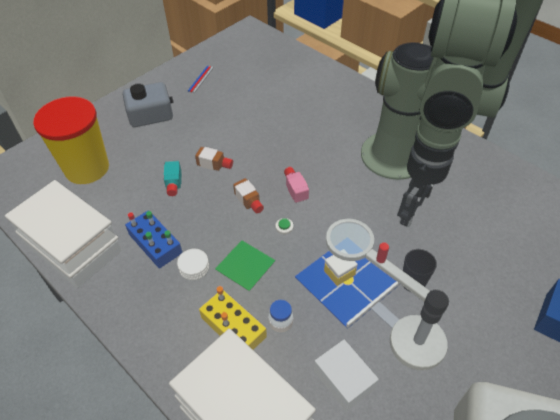

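```bash
python3 - <<'E'
from h import *
s=arm.get_state()
print(onz('wrist',318,229,.268,s),onz('wrist',322,254,.213,s),'lens',onz('wrist',298.5,294,.213,s),'spot',onz('wrist',281,226,.004,s))
E
```

```text
[0.48348103 0.29854434 0.268     ] [0.50588738 0.24912448 0.213     ] lens [0.49040593 0.19397904 0.213     ] spot [0.47185047 0.19153054 0.004     ]
```

>>> step_arm([
  [0,2,2,5,0,0,60],
  [0,3.86,3.76,10,0,0,60],
  [0,3.86,3.76,10,0,0,60],
  [0,3.86,3.76,10,0,0,60],
  [0,3.86,3.76,10,0,0,60],
])

```text
time_s: 1.67
position: [0.4872, 0.2803, 0.3297]
ee_rot: [0.502, 0.497, 0.503, -0.498]
ft_force: [0.2, 0.9, 0.2]
width: 0.0659
```

```bash
python3 - <<'E'
from h import *
st(); grab('wrist','w2.png');grab('side','d2.png')
E
```

```text
t 1.67 p [0.4872 0.2803 0.3297] q [0.39  0.303 0.118 1.387 0.    1.951] F [0.2 0.9 0.2] w 0.0659 x [-0.001  0.    -1.   ] y [ 1.     0.01  -0.001]
```

View pics/w2.png

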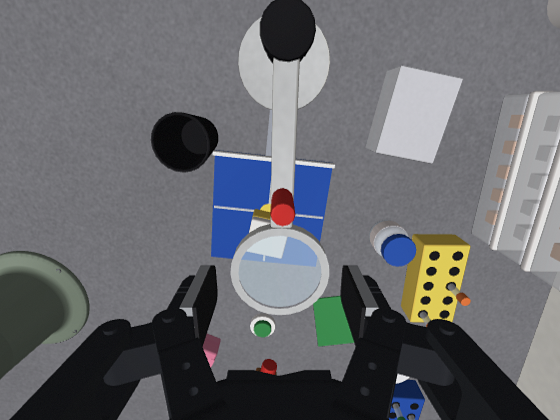

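View pics/d2.png

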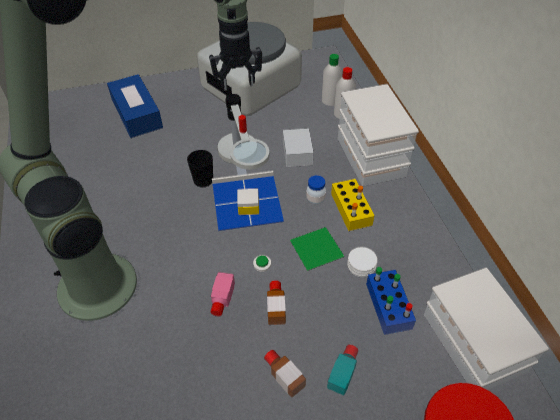

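```bash
python3 - <<'E'
from h import *
s=arm.get_state()
print('top',onz('wrist',284,215,.268,s),'base',onz('wrist',282,193,.213,s),'lens',onz('wrist',280,269,.213,s),'post',onz('wrist',287,28,.24,s))
print(proj('wrist',[.489,.278,.268],s),proj('wrist',[.489,.278,.213],s))
print(proj('wrist',[.489,.428,.024],s),proj('wrist',[.489,.428,.2],s))
im=cv2.imread('pics/w2.png');h=cv2.cvtColor(im,cv2.COLOR_BGR2HSV)
m=cv2.inRange(h,np.array([0,150,60]),np.array([6,255,255]))[150:260,240:330]
ys,xs=np.nonzero(m);print(ys.min()+150,ys.max()+150,xs.min()+240,xs.max()+240)
E
```

```text
top [0.4913583  0.27957249 0.268     ] base [0.49013471 0.28392507 0.213     ] lens [0.48912279 0.19524163 0.213     ] post [0.49181059 0.42602761 0.24      ]
[281.23453562 216.69073558] [280.82449202 198.51304138]
[281.29559682  63.83034911] [282.82295299  36.63298587]
189 225 270 294
```

>>> step_arm([
  [2.5,0.35,0.1,0,0,0,60],
  [5,0.35,0.1,0,0,0,60],
  [7.5,0.35,0.1,0,0,0,60],
  [9.6,0.35,0.1,0,0,0,60],
  [9.6,0.35,0.1,0,0,0,60],
  [9.6,0.35,0.1,0,0,0,160],
  [9.6,0.35,0.1,0,0,0,180],
  [9.6,0.35,0.1,0,0,0,180],
  [9.6,0.35,0.1,0,0,0,180],
], squeeze=20)

```text
time_s: 2.52
position: [0.4924, 0.2795, 0.2357]
ee_rot: [0.503, 0.499, 0.502, -0.497]
ft_force: [0.3, -0.6, 0.3]
width: 0.0251
```

```bash
python3 - <<'E'
from h import *
s=st(); grab('wrist','w3.png');grab('scene','s3.png')
post=np.array([.4905,.428])
p=s['position'][:2]
for a in [.2,.4,.6,.8,1.0,1.1]:
    c,n=np.cos(a),np.sin(a);v=np.array([[c,-n],[n,c]])@(p-post)
    y=np.arctan2(*rot(s['ee_rot'])[1::-1,1])
    print(a,end=' ');delta([*(post+v),s['position'][2]],down(y+a),s)
E
```

```text
t 2.52 p [0.4924 0.2795 0.2357] q [ 0.386  0.331 -0.078  1.159  0.     1.948] F [ 0.3 -0.6  0.3] w 0.0251 x [ 0.003  0.001 -1.   ] y [1.    0.009 0.003]
0.2 delta [0.01, 2.95, -0.31] [-11.5, -0.0, -0.2]
0.4 delta [0.02, 5.78, -1.19] [-22.9, -0.0, -0.2]
0.6 delta [0.03, 8.37, -2.63] [-34.4, -0.0, -0.2]
0.8 delta [0.03, 10.63, -4.54] [-45.8, 0.0, -0.2]
1.0 delta [0.04, 12.47, -6.87] [-57.3, 0.0, -0.2]
1.1 delta [0.05, 13.2, -8.16] [-63.0, 0.0, -0.2]
```

View pics/w3.png

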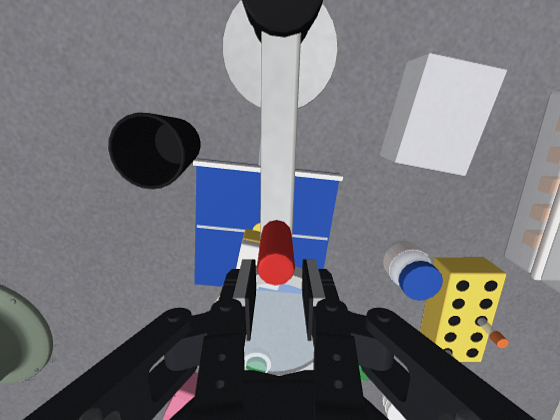

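View pics/s3.png

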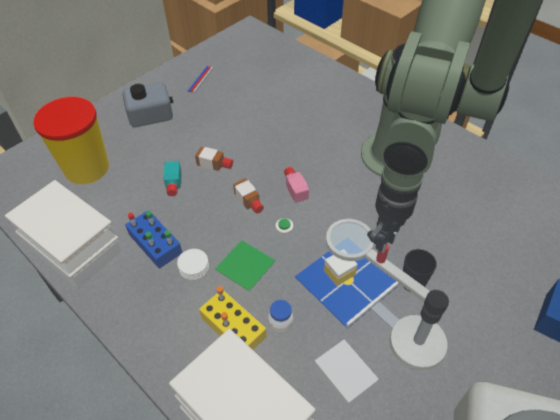

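>>> step_arm([
  [0,0,0,0,0,0,200],
  [0,0.65,0,-2.5,0,0,200],
  [0,1.9,-0.15,-7.5,0,0,200],
  [0,3.2,-0.37,-12.5,0,0,200],
  [0,4.45,-0.7,-17.5,0,0,200],
  [0,5.66,-1.16,-22.5,0,0,200],
  [0,6.83,-1.7,-27.5,0,0,200],
  [0,7.95,-2.35,-32.5,0,0,200],
  [0,9.0,-3.1,-37.5,0,0,200],
  [0,10.0,-3.95,-42.5,0,0,200],
  [0,10.9,-4.85,-47.5,0,0,200],
  [0,11.75,-5.85,-52.5,0,0,200],
])

```text
time_s: 3.62
position: [0.6092, 0.3386, 0.234]
ee_rot: [0.671, 0.223, 0.671, -0.223]
ft_force: [0.7, -0.6, 0.6]
width: 0.0185
```

```bash
python3 - <<'E'
from h import *
s=st(); grab('wrist','w4.png');grab('scene','s4.png')
E
```

```text
t 3.62 p [0.6092 0.3386 0.234 ] q [ 0.402  0.6    0.342  1.313 -0.     1.044] F [ 0.7 -0.6  0.6] w 0.0185 x [ 0. -0. -1.] y [ 0.599  0.801 -0.   ]
```

View pics/s4.png

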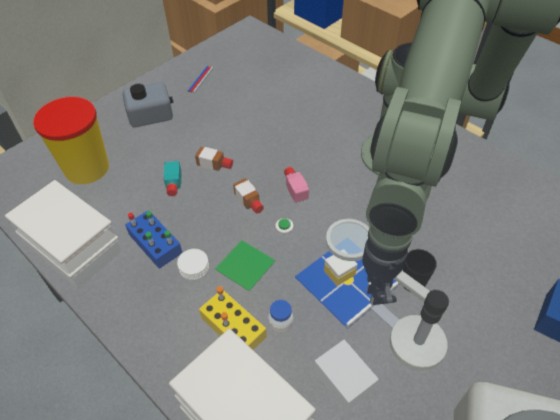

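```bash
python3 - <<'E'
from h import *
s=arm.get_state();s3={'position':np.array([.4924,.2795,.2357]),'ee_rot':[.503,.499,.502,-.497]}
print('top3',onz('wrist',276,268,.268,s3),'base',onz('wrist',277,225,.213,s3), proj('wrist',s3['position'],s3))
print(proj('wrist',[.4924,.2795,.254],s3))
for nm in ('side','scene'):
    im,_=grab(nm,nm+'5.png');h=cv2.cvtColor(im,cv2.COLOR_RGB2HSV)
    print(nm,proj(nm,[.489,.278,.268]),proj(nm,[.489,.278,.213]),proj(nm,s['position']))
a=cv2.imread('pics/side5.png')
cv2.imwrite('pics/side5z.png',cv2.resize(a[60:240,150:350],None,fx=3,fy=3))
a=cv2.imread('pics/s3.png')
cv2.imwrite('pics/s3z.png',cv2.resize(a[200:340,320:460],None,fx=4,fy=4))
E
```

```text
top3 [0.49118011 0.28054618 0.268     ] base [0.49161003 0.28465674 0.213     ] [278.07455799 244.85078864]
[278.12204208 257.87928644]
side [241.58648333 116.62893812] [242.75020177 131.10478713] [276.40637954 105.96463608]
scene [383.81444241 245.65035433] [380.24776335 259.67372575] [370.30228176 306.27967691]
```

View pics/side5z.png

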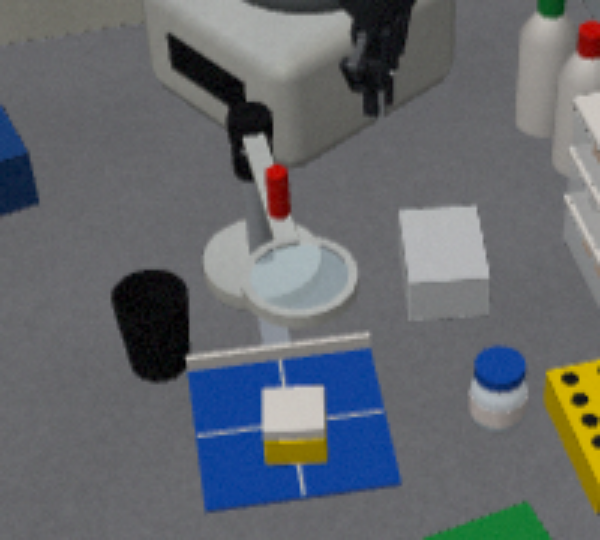

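View pics/s3z.png

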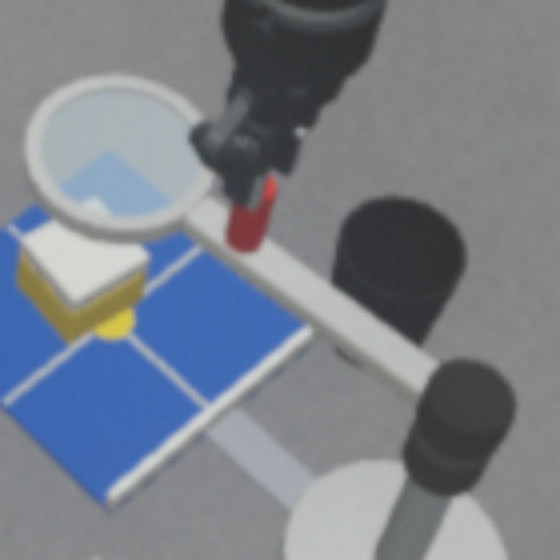

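View pics/w4.png

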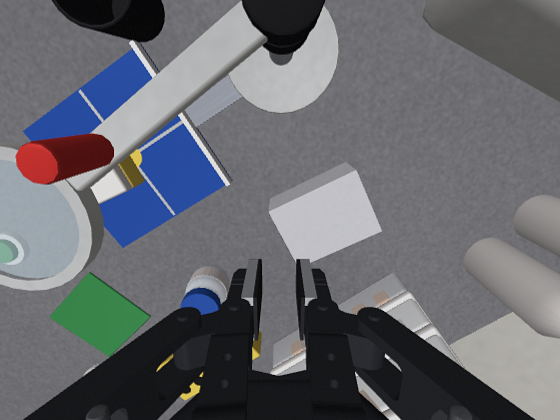

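```bash
python3 - <<'E'
from h import *
a=cv2.imread('pics/side5.png');b=cv2.imread('pics/scene5.png')
z=np.hstack([cv2.resize(a[70:130,246:306],None,fx=6.6,fy=6.6,interpolation=cv2.INTER_CUBIC),cv2.resize(b[260:320,340:400],None,fx=6.6,fy=6.6,interpolation=cv2.INTER_CUBIC)])
cv2.imwrite('pics/z5.png',z)
s=arm.get_state()
for p in [(0,0,0),(0,.01,.011),(0,.01,-.011),(-.0187,.01,-.011),(-.0187,.01,.011)]:
    P=s['position']+rot(s['ee_rot'])@np.array(p);print(p,[proj(n,P,s).round(1) for n in('side','scene','wrist')])
E
```

```text
(0, 0, 0) [array([276.2, 106.2]), array([370.2, 305.5]), array([278.1, 244.9])]
(0, 0.01, 0.011) [array([280.7, 105.1]), array([366.3, 310.5]), array([292.9, 259.7])]
(0, 0.01, -0.011) [array([274. , 103.4]), array([376.7, 309. ]), array([293.4, 229.5])]
(-0.0187, 0.01, -0.011) [array([273.9,  98.5]), array([377.9, 304.6]), array([294.9, 241.6])]
(-0.0187, 0.01, 0.011) [array([280.7, 100.1]), array([367.4, 306.2]), array([294.3, 274.2])]
```

View pics/z5.png

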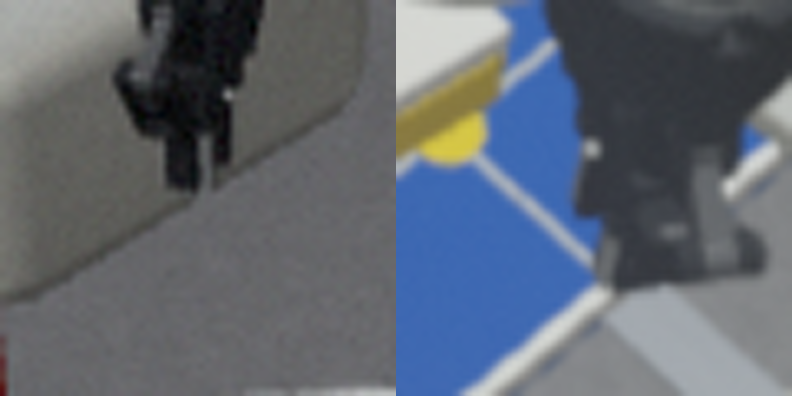

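```bash
python3 - <<'E'
from h import *
s=arm.get_state();Rm=rot(s['ee_rot'])
def tri(*obs):
    A=np.zeros((3,3));b=np.zeros(3)
    for n,u,v in obs:
        o,d=ray(n,u,v,s);d/=np.linalg.norm(d);M=np.eye(3)-np.outer(d,d);A+=M;b+=M@o
    return np.linalg.solve(A,b)
for obs in [[('side',276,98.5),('scene',372,303.5)],[('side',276,98.5),('wrist',280,260)],[('scene',372,303.5),('wrist',280,260)]]:
    P=tri(*obs);print(P.round(4),(Rm.T@(P-s['position'])*1000).round(1),[proj(o[0],P,s).round(1) for o in obs])
E
```

```text
[0.6118 0.3444 0.2562] [-22.6   7.   -0.9] [array([276.6,  98.8]), array([373. , 303.1])]
[0.6079 0.3409 0.26  ] [-26.4   1.8  -1.9] [array([275.7,  98.7]), array([281.2, 261.6])]
[0.6105 0.3402 0.2508] [-17.2   2.8   0.7] [array([371.3, 302.7]), array([282.7, 258. ])]
```

>>> step_arm([
  [-3,0,0,0,0,0,120],
  [-6,0,0,0,0,0,120],
  [-6,0,0,0,0,0,120],
  [-6,0,0,0,0,0,120],
])

```text
time_s: 4.15
position: [0.6093, 0.3384, 0.2968]
ee_rot: [0.672, 0.226, 0.669, -0.224]
ft_force: [-0.5, -0.1, -0.8]
width: 0.0452
```

```bash
python3 - <<'E'
from h import *
st(); delta([.4905,.279,.29],down(0))
E
```

```text
t 4.15 p [0.6093 0.3384 0.2968] q [ 0.401  0.594  0.487  1.459 -0.     1.049] F [-0.5 -0.1 -0.8] w 0.0452 x [ 0.004  0.002 -1.   ] y [0.603 0.797 0.004]
delta [0.62, -11.91, -5.89] [52.9, 0.0, -0.3]
```

>>> step_arm([
  [0,-2,-1,7,0,0,120],
  [0,-4,-2,14,0,0,120],
  [0,-6,-3,21,0,0,120],
  [0,-8,-4,28,0,0,120],
  [0,-10,-5,35,0,0,120],
  [0.6,-11.9,-5.9,42,0,0,120],
  [0.6,-11.9,-5.9,49,0,0,120],
  [0.6,-11.9,-5.9,53,0,0,120],
  [0.6,-11.9,-5.9,53,0,0,120],
  [0.6,-11.9,-5.9,53,0,0,120],
  [0.6,-11.9,-5.9,53,0,0,120],
])

```text
time_s: 5.07
position: [0.4895, 0.2787, 0.2875]
ee_rot: [0.5, 0.5, 0.5, -0.5]
ft_force: [0.7, 1.3, -0.3]
width: 0.045
```

```bash
python3 - <<'E'
from h import *
s=st(); delta([.4905,.279,.218],down(0))
a,_=grab('side');b,_=grab('scene');c,_=grab('wrist')
for n in('side','scene'): print(n,proj(n,s['position']),proj(n,[.4905,.279,.268]))
z=np.hstack([cv2.resize(a[70:150,202:282],None,fx=4.9,fy=4.9,interpolation=cv2.INTER_CUBIC),cv2.resize(b[200:280,340:420],None,fx=4.9,fy=4.9,interpolation=cv2.INTER_CUBIC)])
cv2.imwrite('pics/z6.png',z[:,:,::-1]);cv2.imwrite('pics/w6.png',c[:,:,::-1])
E
```

```text
t 5.07 p [0.4895 0.2787 0.2875] q [ 0.387  0.311  0.024  1.285 -0.     1.957] F [ 0.7  1.3 -0.3] w 0.045 x [-0.001 -0.    -1.   ] y [ 1.     0.001 -0.001]
delta [6.95, 0.11, -0.03] [0.0, 0.0, 0.0]
side [241.26346826 111.11716253] [242.0169148  116.32134572]
scene [385.28866316 240.73473997] [383.77002047 246.31721997]
```

View pics/z6.png

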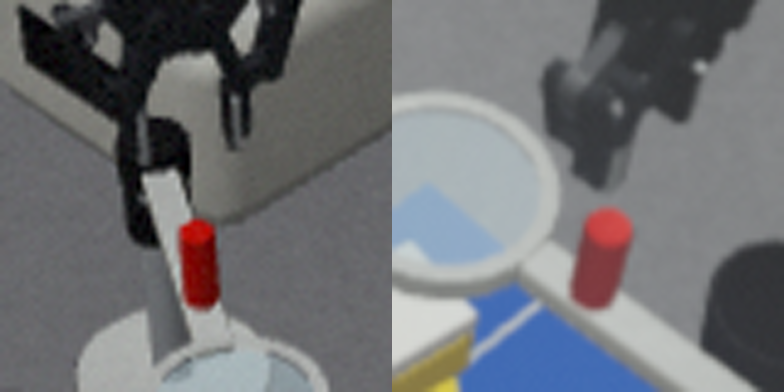

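View pics/w6.png

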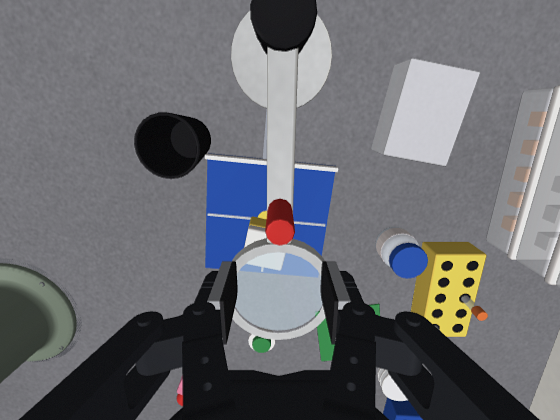

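```bash
python3 - <<'E'
from h import *
s=arm.get_state()
for dz in (-.02,0,.02):
    s2=dict(s);s2['position']=s['position']+[0,0,dz]
    a=onz('wrist',206.5,155.5,.022,s2);b=onz('wrist',337.5,169,.022,s2);print(dz,np.linalg.norm(a-b),a,b)
for p in [(0,.0225,0),(-.025,.0225,0),(-.025,.0225,-.011),(-.025,.0225,.011)]:
    P=s['position']+rot(s['ee_rot'])@np.array(p);print(p,[proj(n,P,s).round(1) for n in('side','scene','wrist')])
E
```

```text
-0.02 0.18757095813086283 [0.38739519 0.30141609 0.022     ] [0.57397859 0.2821937  0.022     ]
0 0.1963853490779529 [0.38259108 0.29845239 0.022     ] [0.57794246 0.2783267  0.022     ]
0.02 0.20519974002504307 [0.37778697 0.2954887  0.022     ] [0.58190633 0.2744597  0.022     ]
(0, 0.0225, 0) [array([249. , 109.6]), array([378.9, 247.1]), array([313. , 244.9])]
(-0.025, 0.0225, 0) [array([248.6, 102.7]), array([380.6, 240.2]), array([317.6, 263.4])]
(-0.025, 0.0225, -0.011) [array([247.7, 100.3]), array([384.8, 243.2]), array([318.4, 246.3])]
(-0.025, 0.0225, 0.011) [array([249.5, 105. ]), array([376.4, 237.3]), array([316.8, 279.8])]
```

>>> step_arm([
  [2,0.1,0,0,0,0,120],
  [4,0.1,0,0,0,0,120],
  [6,0.1,0,0,0,0,120],
  [8,0.1,0,0,0,0,120],
  [8.2,0.1,0,0,0,0,120],
  [8.2,0.1,0,0,0,0,190],
  [8.2,0.1,0,0,0,0,190],
  [8.2,0.1,0,0,0,0,190],
  [8.2,0.1,0,0,0,0,190],
])

```text
time_s: 5.97
position: [0.4913, 0.2792, 0.207]
ee_rot: [0.5, 0.501, 0.5, -0.5]
ft_force: [-0.5, -0.7, 0.6]
width: 0.0216
```

```bash
python3 - <<'E'
from h import *
s=st()
a,_=grab('side');b,_=grab('scene')
z=np.hstack([cv2.resize(a[70:150,202:282],None,fx=4.9,fy=4.9,interpolation=cv2.INTER_CUBIC),cv2.resize(b[200:280,340:420],None,fx=4.9,fy=4.9,interpolation=cv2.INTER_CUBIC)])
cv2.imwrite('pics/z7.png',z[:,:,::-1])
E
```

```text
t 5.97 p [0.4913 0.2792 0.207 ] q [ 0.386  0.345 -0.132  1.093  0.     1.957] F [-0.5 -0.7  0.6] w 0.0216 x [ 0.001  0.001 -1.   ] y [ 1.    -0.     0.001]
```

View pics/z7.png

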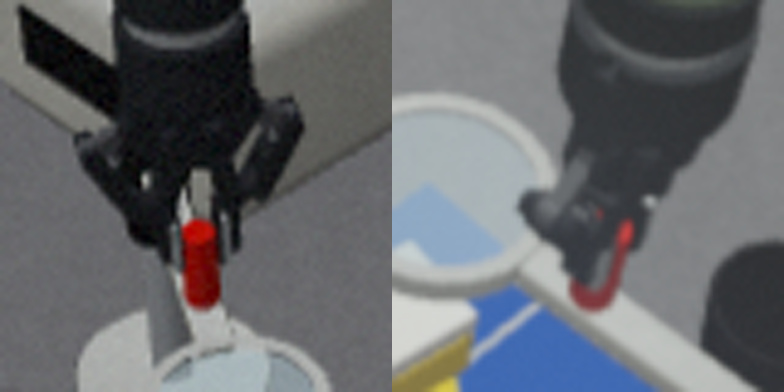

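>>> step_arm([
  [0,0,0,0,0,0,220],
  [0,0,0,0,0,0,220],
  [0,0.65,0,-2.5,0,0,220],
  [0,1.3,-0.06,-5,0,0,220],
], squeeze=30)

```text
time_s: 6.4
position: [0.5041, 0.2796, 0.2071]
ee_rot: [0.522, 0.478, 0.521, -0.477]
ft_force: [-1.9, -1.0, 6.0]
width: 0.0211
```

```bash
python3 - <<'E'
from h import *
s=st();grab('side','d8.png')
E
```

```text
t 6.4 p [0.5041 0.2796 0.2071] q [ 0.379  0.366 -0.1    1.103 -0.     1.86 ] F [-1.9 -1.   6. ] w 0.0211 x [ 0.001  0.    -1.   ] y [0.996 0.089 0.001]
```

View pics/d8.png

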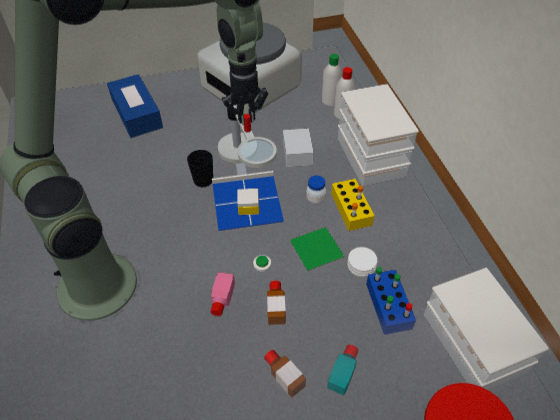

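>>> step_arm([
  [0,1.29,-0.06,-5,0,0,220],
  [0,2.58,-0.23,-10,0,0,220],
  [0,3.85,-0.51,-15,0,0,220],
  [0,5.09,-0.9,-20,0,0,220],
  [0,6.3,-1.4,-25,0,0,220],
  [0,7.45,-2.0,-30,0,0,220],
  [0,8.54,-2.7,-35,0,0,220],
  [0,9.57,-3.49,-40,0,0,220],
  [0,10.53,-4.36,-45,0,0,220],
  [0,11.4,-5.32,-50,0,0,220],
  [0,12.2,-6.35,-55,0,0,220],
  [0,12.9,-7.45,-60,0,0,220],
])

```text
time_s: 7.45
position: [0.6279, 0.3641, 0.2072]
ee_rot: [0.692, 0.152, 0.689, -0.153]
ft_force: [1.6, -3.4, 4.1]
width: 0.0209
```

```bash
python3 - <<'E'
from h import *
s=st();grab('scene','s9.png')
E
```

```text
t 7.45 p [0.6279 0.3641 0.2072] q [ 0.425  0.669  0.396  1.296 -0.003  0.859] F [ 1.6 -3.4  4.1] w 0.0209 x [ 0.004 -0.002 -1.   ] y [0.421 0.907 0.   ]
```

View pics/s9.png

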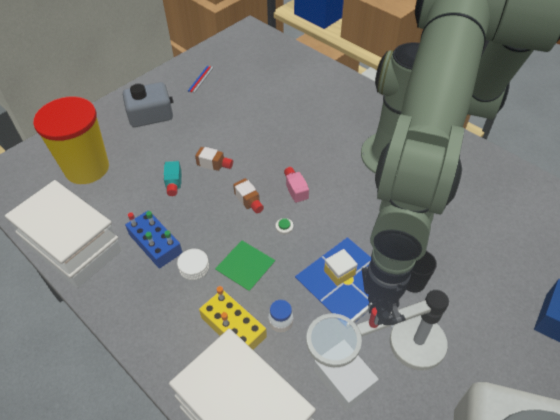

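>>> step_arm([
  [0,0,0,0,0,0,130],
  [0,0,0,0,0,0,130],
  [0,0,0,0,0,0,130],
  [-3,0,0,0,0,0,130],
  [-6,0,0,0,0,0,130],
  [-9,0,0,0,0,0,130],
  [-11,0,0,0,0,0,0],
  [-11,0,0,0,0,0,0],
  [-11,0,0,0,0,0,0],
])

```text
time_s: 8.25
position: [0.6262, 0.3651, 0.3173]
ee_rot: [0.691, 0.154, 0.69, -0.153]
ft_force: [-0.3, 0.1, -0.4]
width: 0.076
```

```bash
python3 - <<'E'
from h import *
s=st(); delta([.467,.17,.30],down(-.2))
E
```

```text
t 8.25 p [0.6262 0.3651 0.3173] q [0.426 0.678 0.686 1.576 0.    0.863] F [-0.3  0.1 -0.4] w 0.076 x [ 0.002  0.001 -1.   ] y [0.423 0.906 0.002]
delta [1.67, -24.41, -6.16] [76.4, -0.0, -0.2]
```

>>> step_arm([
  [0,-2.5,-0.6,7,0,0,0],
  [0,-5,-1.2,14,0,0,0],
  [0,-7.5,-1.8,21,0,0,0],
  [0,-10,-2.4,28,0,0,0],
  [0,-12.5,-3,35,0,0,0],
  [0,-15,-3.6,42,0,0,0],
  [0,-17.5,-4.2,49,0,0,0],
  [0,-20,-5,56,0,0,0],
  [0.5,-22,-5.6,63,0,0,0],
  [1,-24,-6.2,70,0,0,0],
  [1.7,-24.4,-6.2,76.4,0,0,0],
  [1.7,-24.4,-6.2,76.4,0,0,0],
])

```text
time_s: 9.25
position: [0.4636, 0.1688, 0.2966]
ee_rot: [-0.446, -0.547, -0.448, 0.549]
ft_force: [0.5, 0.7, -0.5]
width: 0.0856
```

```bash
python3 - <<'E'
from h import *
s=st(); grab('wrist','w10.png');grab('side','d10.png')
E
```

```text
t 9.25 p [0.4636 0.1688 0.2966] q [ 0.199  0.175 -0.132  1.269 -0.     1.973] F [ 0.5  0.7 -0.5] w 0.0856 x [-0.004 -0.001 -1.   ] y [ 0.98  -0.201 -0.004]
```

View pics/w10.png

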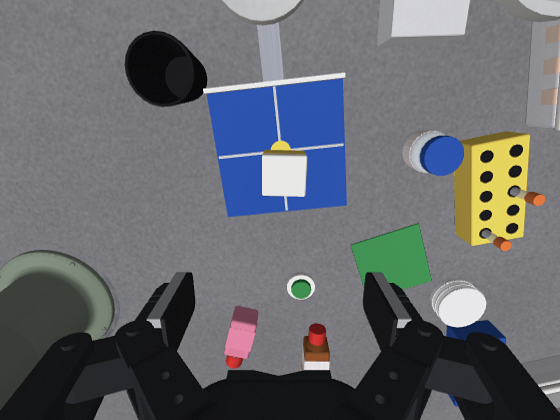

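View pics/d10.png

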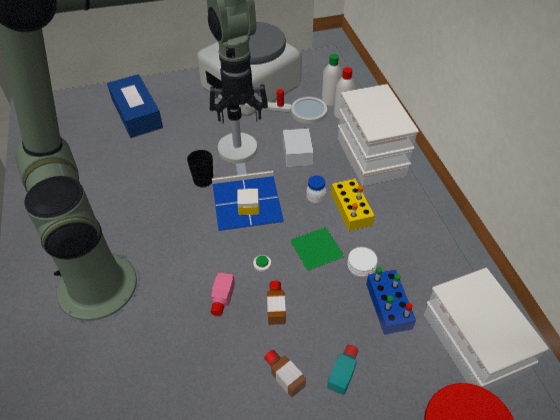

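```bash
python3 - <<'E'
from h import *
s=arm.get_state()
s={'position':np.array([.4636,.1688,.2966]),'ee_rot':s['ee_rot']}
w=lambda u,v,z:onz('wrist',u,v,z,s)[:2].round(4)
print('plat',w(229,216,.004),w(347,206,.004),'spot',w(280.5,147.5,.004),'side view of spot later')
print('lid',[w(*p,.06) for p in [(263,152.5),(307,152),(306,196),(262,195)]])
print('mat',[w(*p,.004) for p in [(351,242.5),(419,224),(432,281)]])
print('lamp',w(301,288,.0205),'jarcap',w(441,156,.075),'pen',w(160,65,.1))
b=cv2.imread('pics/d10.png');
print('jar side',onz('side',316,183,.075)[:2],'pen',onz('side',201,156,.1)[:2])
cv2.imwrite('pics/d10z.png',cv2.resize(b[160:270,190:350],None,fx=4.5,fy=4.5,interpolation=cv2.INTER_CUBIC))
E
```

```text
plat [0.3639 0.1012] [0.5607 0.0801] spot [0.4709 0.1956] side view of spot later
lid [array([0.447 , 0.2004]), array([0.5067, 0.1892]), array([0.4948, 0.1273]), array([0.4326, 0.1412])]
mat [array([0.5594, 0.0125]), array([0.6765, 0.0243]), array([ 0.6947, -0.0927])]
lamp [ 0.4593 -0.05  ] jarcap [0.6801 0.1514] pen [0.3561 0.3249]
jar side [0.67836667 0.13985242] pen [0.35912268 0.32707964]
```

View pics/d10z.png

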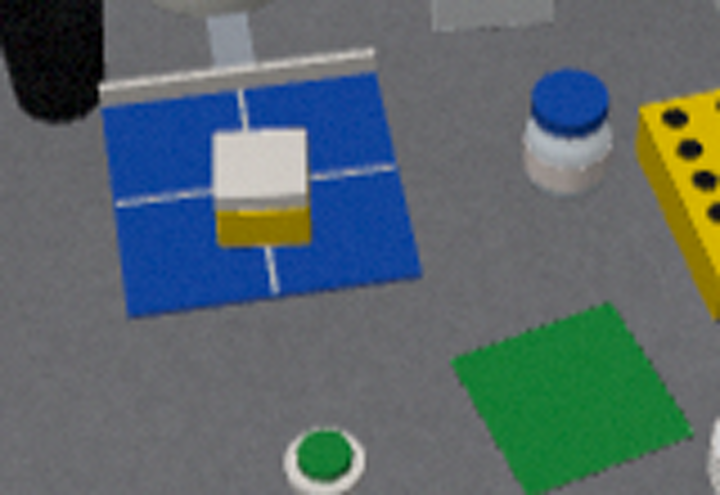

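```bash
cat >> h.py <<'E'
def mask(im_rgb,lo,hi):
    return cv2.inRange(cv2.cvtColor(im_rgb,cv2.COLOR_RGB2HSV),np.array(lo),np.array(hi))
def worldrect(n,m,z,s=None,hull=True):
    c=max(cv2.findContours(m,cv2.RETR_EXTERNAL,cv2.CHAIN_APPROX_NONE)[0],key=cv2.contourArea)[:,0]
    P=np.array([onz(n,u,v,z,s)[:2] for u,v in c],np.float32)
    return cv2.minAreaRect(P*1000)
E
python3 - <<'E'
from h import *
s=arm.get_state();s={'position':np.array([.4636,.1688,.2966]),'ee_rot':s['ee_rot']}
for n,f in (('side','d10'),('scene','s9'),('wrist','w10'),('side','side0'),('scene','scene0')):
    im=cv2.imread(f'pics/{f}.png')[:,:,::-1].copy()
    m=mask(im,(50,120,50),(75,255,255));
    if n=='wrist': m[:,:350]=0
    print(n,'mat',worldrect(n,m,.004,s))
    # platform: blue
    m=mask(im,(105,130,60),(125,255,255));
    x0,x1,y0,y1={'side':(205,290,165,235),'scene':(290,400,230,325),'wrist':(200,350,70,220)}[n]
    k=np.zeros_like(m);k[y0:y1,x0:x1]=m[y0:y1,x0:x1];k=cv2.morphologyEx(k,cv2.MORPH_CLOSE,np.ones((7,7)))
    try: print(n,'plat',worldrect(n,k,.004,s))
    except Exception as e: print(e)
    m=mask(im,(20,120,80),(35,255,255));k=np.zeros_like(m);k[y0:y1,x0:x1]=m[y0:y1,x0:x1]
    print(n,'yellow',[ (onz(n,*c,.004,s)[:2].round(4),a[4]) for c,a in zip(*[cv2.connectedComponentsWithStats(k)[3][1:],cv2.connectedComponentsWithStats(k)[2][1:]]) if a[4]>10])
E
```

```text
side mat ((622.9598388671875, -45.30867004394531), (119.24761199951172, 118.98477172851562), 8.383334159851074)
side plat ((467.506103515625, 185.80447387695312), (195.85842895507812, 200.71499633789062), 84.4062271118164)
side yellow [(array([0.4641, 0.1511]), np.int32(159))]
scene mat ((623.2728271484375, -43.53813934326172), (115.50776672363281, 115.72534942626953), 8.255317687988281)
scene plat ((467.892822265625, 182.66232299804688), (184.7173309326172, 198.3072509765625), 84.53401184082031)
scene yellow [(array([0.4722, 0.1731]), np.int32(203))]
wrist mat ((625.4771118164062, -41.18609619140625), (118.31961822509766, 119.07215118408203), 8.658408164978027)
wrist plat ((469.3841247558594, 187.84957885742188), (193.84947204589844, 199.96405029296875), 84.71409606933594)
wrist yellow [(array([0.4728, 0.1939]), np.int32(256))]
side mat ((622.9491577148438, -45.23616027832031), (119.24761199951172, 119.13135528564453), 8.383334159851074)
side plat ((467.5425109863281, 185.78610229492188), (195.85704040527344, 200.67323303222656), 84.4300765991211)
side yellow [(array([0.4639, 0.151 ]), np.int32(157))]
scene mat ((623.2125854492188, -43.462608337402344), (115.50221252441406, 115.7315444946289), 8.364678382873535)
scene plat ((472.2942810058594, 182.18460083007812), (187.4105987548828, 191.89686584472656), 85.56307983398438)
scene yellow [(array([0.4735, 0.1725]), np.int32(192))]
```

```bash
python3 - <<'E'
from h import *
s=arm.get_state();s={'position':np.array([.4636,.1688,.2966]),'ee_rot':s['ee_rot']}
for n,f,(x0,x1,y0,y1) in (('side','d10',(233,263,185,209)),('scene','s9',(322,360,248,285)),('wrist','w10',(255,315,145,205))):
    im=cv2.imread(f'pics/{f}.png')[:,:,::-1].copy()
    m=mask(im,(0,0,170),(180,60,255));k=np.zeros_like(m);k[y0:y1,x0:x1]=m[y0:y1,x0:x1]
    k=cv2.morphologyEx(k,cv2.MORPH_OPEN,np.ones((5,5)))
    print(n,worldrect(n,k,.06,s),cv2.boundingRect(k))
E
```

```text
side ((466.6507263183594, 158.92465209960938), (58.00117492675781, 58.119842529296875), 76.12809753417969) (238, 189, 20, 15)
scene ((467.5218200683594, 160.94923400878906), (59.58384704589844, 63.071556091308594), 77.24024963378906) (327, 250, 28, 24)
wrist ((468.9160461425781, 162.42547607421875), (58.787742614746094, 61.81588363647461), 77.65694427490234) (262, 155, 45, 42)
```

```bash
python3 - <<'E'
from h import *
s=st(); delta([.467,.160,.10],down(np.radians(-13)))
E
```

```text
t 9.35 p [0.4655 0.1699 0.2979] q [ 0.201  0.176 -0.126  1.27   0.     1.968] F [ 0.4 -0.6 -0.6] w 0.0854 x [-0.002 -0.    -1.   ] y [ 0.981 -0.196 -0.002]
delta [19.79, 0.38, 0.93] [1.7, 0.0, 0.1]
```

>>> step_arm([
  [4,0.2,0.5,1.7,0,0,0],
  [8,0.4,0.9,1.7,0,0,0],
  [12,0.4,0.9,1.7,0,0,0],
  [15,0.4,0.9,1.7,0,0,0],
  [18,0.4,0.9,1.7,0,0,0],
  [19.8,0.4,0.9,1.7,0,0,0],
  [19.8,0.4,0.9,1.7,0,0,0],
  [19.8,0.4,0.9,1.7,0,0,0],
])

```text
time_s: 10.02
position: [0.4679, 0.1608, 0.1002]
ee_rot: [-0.44, -0.553, -0.441, 0.554]
ft_force: [0.0, 0.1, -0.1]
width: 0.0855
```

```bash
cat > look.py <<'E'
import sys
from h import *
# zoomed side+scene around TCP
def look(fn,r=55,off=(0,0,0)):
    s=st();out=[]
    for n in('side','scene'):
        im,_=grab(n);P=s['position']+np.array(off);u,v=proj(n,P).astype(int)
        u=min(max(u,r),560-r);v=min(max(v,r),420-r)
        z=cv2.resize(im[v-r:v+r,u-r:u+r],(396,396),interpolation=cv2.INTER_CUBIC)
        c=((proj(n,s['position'])-[u-r,v-r])*396/(2*r)).astype(int);cv2.circle(z,tuple(int(i) for i in c),3,(255,0,255),-1);out.append(z)
        print(n,'origin',u-r,v-r,'scale',396/(2*r))
    cv2.imwrite('pics/'+fn,np.hstack(out)[:,:,::-1])
look(sys.argv[1])
E
python3 look.py l11.png
```

```text
t 10.02 p [0.4679 0.1608 0.1002] q [ 0.182  0.316 -0.47   0.788  0.     1.979] F [ 0.   0.1 -0.1] w 0.0855 x [-0.003 -0.    -1.   ] y [ 0.974 -0.225 -0.003]
side origin 191 131 scale 3.6
scene origin 286 197 scale 3.6
```

View pics/l11.png

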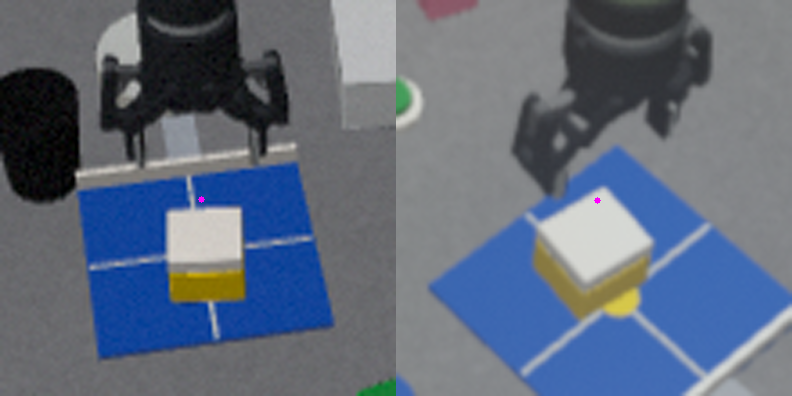

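>>> step_arm([
  [3,0,0,0,0,0,0],
  [6,0,0,0,0,0,0],
  [9,0,0,0,0,0,0],
  [9,0,0,0,0,0,0],
  [9,0,0,0,0,0,0],
])

```text
time_s: 10.53
position: [0.4685, 0.1606, 0.0115]
ee_rot: [-0.44, -0.553, -0.44, 0.554]
ft_force: [-0.4, -0.1, 0.6]
width: 0.0857
```

```bash
python3 look.py l12.png
```

```text
t 10.53 p [0.4685 0.1606 0.0115] q [ 0.181  0.437 -0.567  0.569  0.     1.98 ] F [-0.4 -0.1  0.6] w 0.0857 x [-0.001 -0.    -1.   ] y [ 0.974 -0.226 -0.001]
side origin 193 150 scale 3.6
scene origin 283 216 scale 3.6
```

View pics/l12.png

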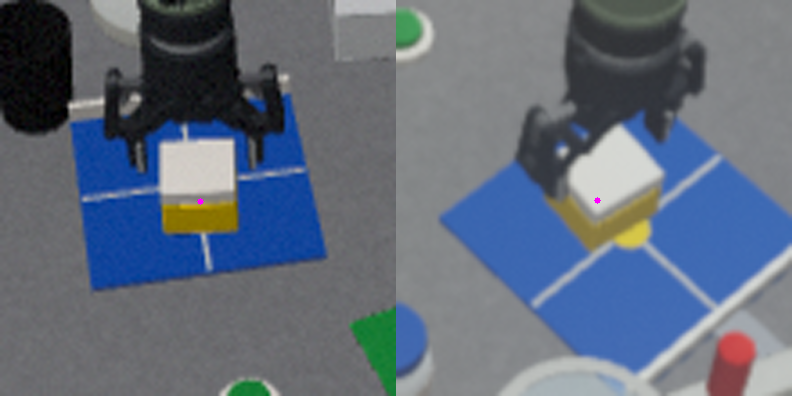

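```bash
python3 - <<'E'
from h import *
for z in (.03,.05,.06,.07): print(z,[((proj(n,[.4685,.1606,z])-o)*3.6).round(0) for n,o in(('side',[193,150]),('scene',[283,216]))])
E
```

```text
0.03 [array([199., 187.]), array([203., 187.])]
0.05 [array([198., 171.]), array([206., 172.])]
0.06 [array([198., 163.]), array([207., 164.])]
0.07 [array([197., 155.]), array([208., 157.])]
```

>>> step_arm([
  [1,-0.1,0,0,0,0,0],
  [2,-0.1,0,0,0,0,0],
  [3,-0.1,0,0,0,0,0],
  [3,-0.1,0,0,0,0,0],
])

```text
time_s: 10.97
position: [0.4671, 0.1606, -0.0197]
ee_rot: [-0.439, -0.554, -0.44, 0.554]
ft_force: [-0.8, -0.4, 0.5]
width: 0.0853
```

```bash
python3 look.py l13.png
```

```text
t 10.97 p [ 0.4671  0.1606 -0.0197] q [ 0.182  0.485 -0.595  0.492 -0.     1.981] F [-0.8 -0.4  0.5] w 0.0853 x [-0.001 -0.    -1.   ] y [ 0.974 -0.227 -0.001]
side origin 193 157 scale 3.6
scene origin 283 222 scale 3.6
```

View pics/l13.png

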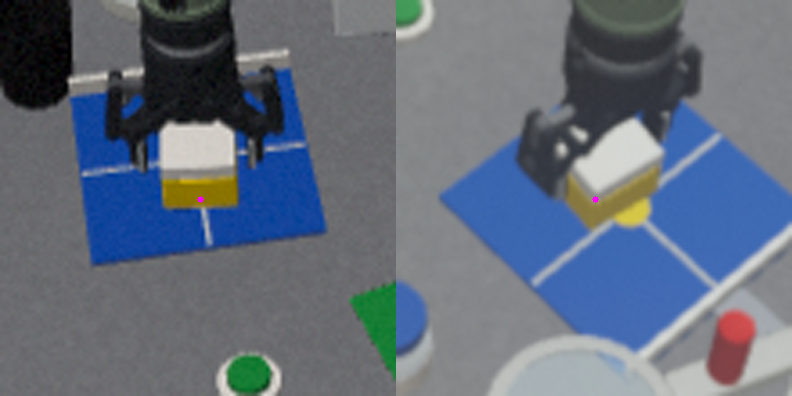

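>>> step_arm([
  [0,0,0,0,0,0,60],
  [0,0,0,0,0,0,110],
  [0,0,0,0,0,0,110],
  [0,0,0,0,0,0,110],
  [-1,0,0,0,0,0,110],
  [-4,0,0,0,0,0,110],
  [-7,0,0,0,0,0,110],
  [-10,0,0,0,0,0,110],
  [-10,0,0,0,0,0,110],
], squeeze=40)

```text
time_s: 11.82
position: [0.4713, 0.1615, 0.0866]
ee_rot: [0.441, 0.556, 0.438, -0.551]
ft_force: [0.1, 0.6, -1.6]
width: 0.0635
```

```bash
python3 look.py l14.png; python3 - <<'E'
from h import *
delta([.6235,-.0443,.10],down(np.radians(8.4)))
E
```

```text
t 11.82 p [0.4713 0.1615 0.0866] q [ 0.182  0.33  -0.491  0.742  0.     1.981] F [ 0.1  0.6 -1.6] w 0.0635 x [ 0.008  0.002 -1.   ] y [ 0.974 -0.227  0.008]
side origin 193 134 scale 3.6
scene origin 285 201 scale 3.6
delta [-1.72, 19.74, 16.48] [-21.5, -0.0, -0.2]
```

View pics/l14.png

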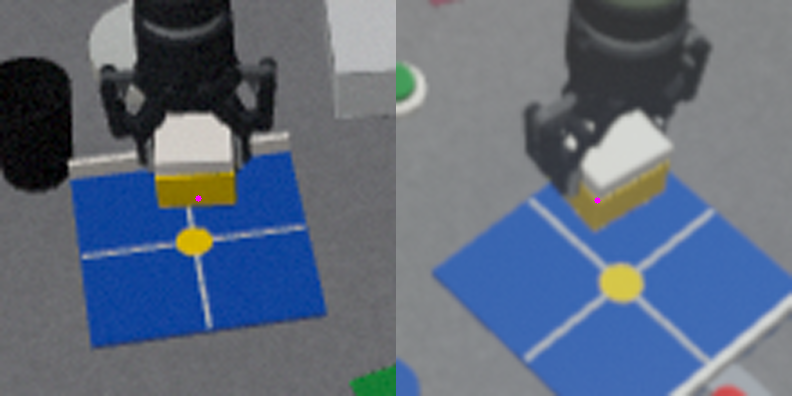

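>>> step_arm([
  [0,2,1.7,-2,0,0,110],
  [0,4.5,3.7,-5,0,0,110],
  [0,7,5.8,-8,0,0,110],
  [0,9.5,8,-11,0,0,110],
  [0,12,10,-14,0,0,110],
  [0,14.5,12,-17,0,0,110],
  [0,17,14,-20,0,0,110],
  [0,19,15.8,-21.5,0,0,110],
  [0,19.7,16.5,-21.5,0,0,110],
  [0,19.7,16.5,-21.5,0,0,110],
  [0,19.7,16.5,-21.5,0,0,110],
])

```text
time_s: 12.83
position: [0.6203, -0.0442, 0.0793]
ee_rot: [0.534, 0.462, 0.536, -0.463]
ft_force: [-1.0, 0.5, -1.5]
width: 0.0637
```

```bash
python3 look.py l15.png; python3 - <<'E'
from h import *
delta([.6235,-.0443,-.017],down(np.radians(8.4)))
E
```

```text
t 12.83 p [ 0.6203 -0.0442  0.0793] q [-1.900e-01  5.520e-01 -1.470e-01  8.770e-01  1.000e-03  1.235e+00] F [-1.   0.5 -1.5] w 0.0637 x [-0.004  0.001 -1.   ] y [ 0.989  0.145 -0.003]
side origin 261 176 scale 3.6
scene origin 188 192 scale 3.6
delta [9.7, 0.33, 0.17] [0.0, -0.1, 0.1]
```

View pics/l15.png

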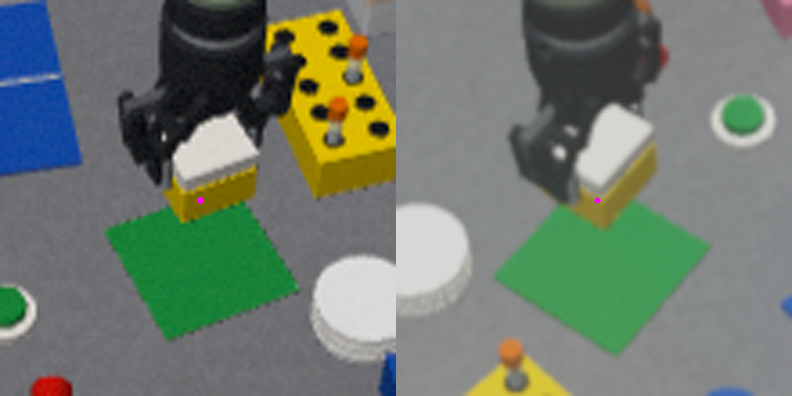

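>>> step_arm([
  [2.5,0.2,0.1,0,0,0,110],
  [5,0.3,0.2,0,0,0,110],
  [7.5,0.3,0.2,0,0,0,110],
  [9,0.3,0.2,0,0,0,110],
  [9.5,0.3,0.2,0,0,0,110],
  [9.7,0.3,0.2,0,0,0,110],
  [9.7,0.3,0.2,0,0,0,110],
])

```text
time_s: 13.52
position: [0.6251, -0.0453, -0.0157]
ee_rot: [0.535, 0.462, 0.536, -0.462]
ft_force: [-0.5, -0.3, -0.9]
width: 0.0634
```

```bash
python3 look.py l16.png
```

```text
t 13.52 p [ 0.6251 -0.0453 -0.0157] q [-0.19   0.664 -0.223  0.684  0.     1.233] F [-0.5 -0.3 -0.9] w 0.0634 x [-0.  0. -1.] y [ 0.989  0.147 -0.   ]
side origin 261 196 scale 3.6
scene origin 189 213 scale 3.6
```

View pics/l16.png

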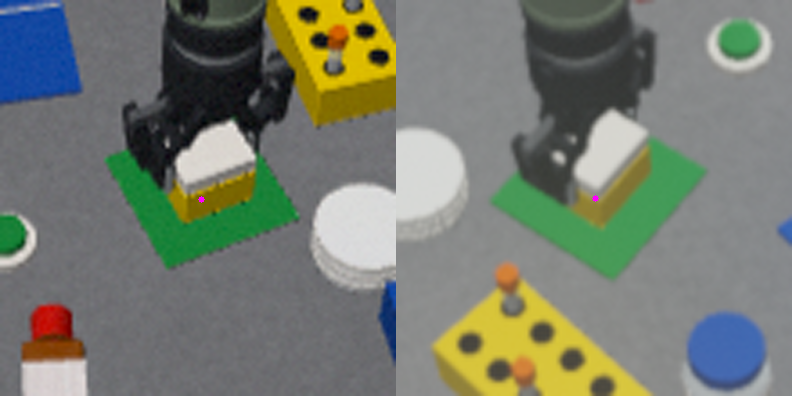

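>>> step_arm([
  [0.2,0,0,0,0,0,110],
  [0.35,0,0,0,0,0,110],
  [0.35,0,0,0,0,0,110],
])

```text
time_s: 13.87
position: [0.6263, -0.0464, -0.0184]
ee_rot: [0.536, 0.463, 0.535, -0.462]
ft_force: [0.7, -0.2, 3.5]
width: 0.0636
```

>>> step_arm([
  [0,0,0,0,0,0,40],
  [0,0,0,0,0,0,0],
  [0,0,0,0,0,0,0],
  [0,0,0,0,0,0,0],
  [-3,0,0,0,0,0,0],
  [-7,0,0,0,0,0,0],
  [-11,0,0,0,0,0,0],
  [-15,0,0,0,0,0,0],
  [-18,0,0,0,0,0,0],
])

```text
time_s: 14.62
position: [0.6262, -0.0464, 0.1641]
ee_rot: [0.536, 0.463, 0.534, -0.462]
ft_force: [0.9, 0.9, 0.9]
width: 0.0852
```

```bash
python3 - <<'E'
from h import *
s=st();a,_=grab('side','d17.png');b,_=grab('scene','s17.png')
delta([.46,-.24,.25],down(np.radians(-10)))
E
```

```text
t 14.62 p [ 0.6262 -0.0464  0.1641] q [-0.191  0.487 -0.024  1.056 -0.     1.233] F [0.9 0.9 0.9] w 0.0852 x [ 0.003 -0.001 -1.   ] y [0.989 0.146 0.003]
delta [-8.43, -19.48, 16.66] [18.4, 0.1, -0.6]
```

View pics/d17.png

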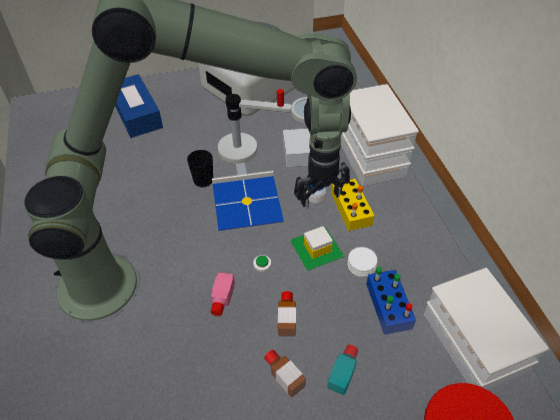

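View pics/s17.png

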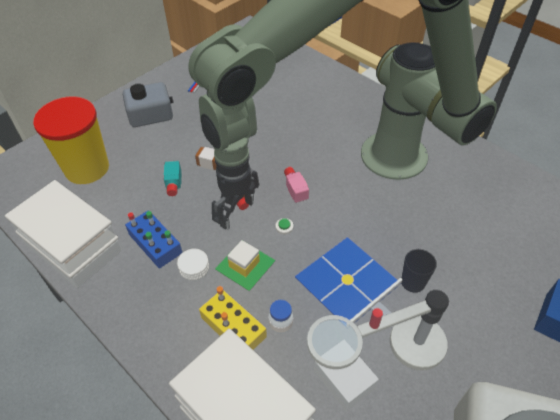

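>>> step_arm([
  [-3,-2,1.5,2,0,0,0],
  [-6,-4,3,4,0,0,0],
  [-9,-6,5,6,0,0,0],
  [-11,-8,7,8,0,0,0],
  [-11,-10,9,10,0,0,0],
  [-11,-12,11,12,0,0,0],
  [-11,-14,13,14,0,0,0],
  [-11,-16,14,16,0,0,0],
  [-11,-17.5,15,18,0,0,0],
  [-11,-17.5,15,18,0,0,0],
  [-11,-17.5,15,18,0,0,0],
  [-11,-17.5,15,18,0,0,0],
])

```text
time_s: 15.72
position: [0.4743, -0.2198, 0.27]
ee_rot: [0.456, 0.54, 0.457, -0.54]
ft_force: [0.4, 0.3, -0.1]
width: 0.0851
```

```bash
python3 - <<'E'
from h import *
s=st(); grab('wrist','w18.png'); st();a,_=grab('side');cv2.imwrite('pics/d18z.png',cv2.resize(a[260:410,200:380],None,fx=4,fy=4,interpolation=cv2.INTER_CUBIC)[:,:,::-1])
E
```

```text
t 15.72 p [ 0.4743 -0.2198  0.27  ] q [-0.576  0.236 -0.121  1.215  0.     1.163] F [ 0.4  0.3 -0.1] w 0.0851 x [-0.     0.001 -1.   ] y [ 0.986 -0.167 -0.   ]
t 15.77 p [ 0.4745 -0.2196  0.2701] q [-0.575  0.236 -0.12   1.215  0.     1.163] F [ 0.8 -0.2 -0.2] w 0.085 x [-0.     0.001 -1.   ] y [ 0.986 -0.166 -0.   ]
```

View pics/w18.png

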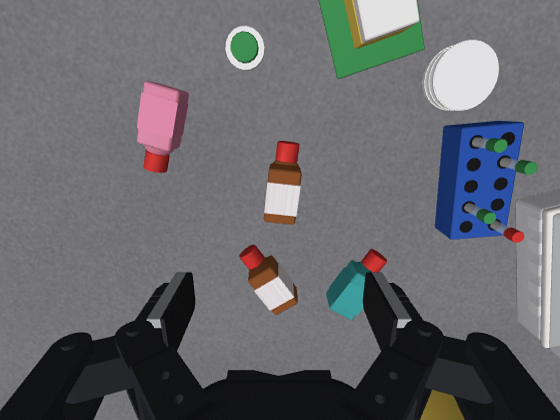

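View pics/d18z.png

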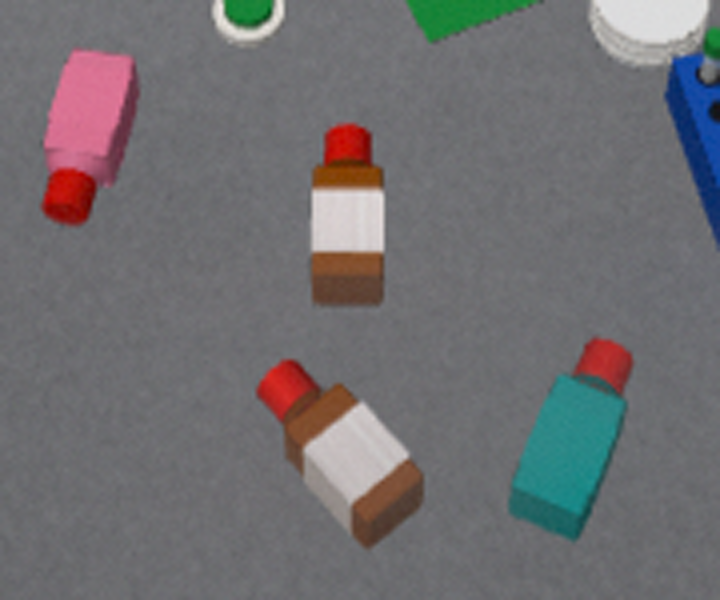

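```bash
python3 - <<'E'
from h import *
s=arm.get_state()
W=lambda u,v,z:onz('wrist',u,v,z,s)[:2];D=lambda u,v,z:onz('side',u/4+200-.4,v/4+260-.4,z)[:2]
for nm,b,sh,cap,f in(('w',(280.5,216.5),(286,166),(288,143),W),('d',(347.5,252.5),(348.5,166),(347,127),D)):
    B=f(*b,.046);S=f(*sh,.046);c=f(*cap,.03);d=(S-B)/np.linalg.norm(S-B)
    print(nm,B.round(4),S.round(4),'len',np.linalg.norm(S-B).round(4),'yaw',np.degrees(np.arctan2(d[1],d[0])).round(1),'center',((B+S)/2+d*.0175).round(4),'capend',c.round(4))
    print(np.degrees(np.arctan2(*(c-B)[::-1])))
E
```

```text
w [ 0.4666 -0.2804] [ 0.4859 -0.2097] len 0.0734 yaw 74.7 center [ 0.4808 -0.2282] capend [ 0.4935 -0.1816]
74.73670181355045
d [ 0.4651 -0.2787] [ 0.483  -0.2181] len 0.0632 yaw 73.5 center [ 0.479  -0.2316] capend [ 0.493  -0.1796]
74.27493116120469
```

```bash
cat >> h.py <<'E'
UP=np.array([0,0,1.])
def pickR(yawdeg,al=30):
    b=np.array([np.cos(np.radians(yawdeg)),np.sin(np.radians(yawdeg)),0]);a=np.radians(al)
    x=-np.cos(a)*UP-np.sin(a)*b;z=-np.cos(a)*b+np.sin(a)*UP
    return np.stack([x,np.cross(z,x),z],1),b
def placeR(yawdeg,al=30): # tool points along azimuth yawdeg, al below horizontal, camera up
    h=np.array([np.cos(np.radians(yawdeg)),np.sin(np.radians(yawdeg)),0]);a=np.radians(al)
    x=np.cos(a)*h-np.sin(a)*UP;z=-np.cos(a)*UP-np.sin(a)*h
    return np.stack([x,np.cross(z,x),z],1),h
E
python3 - <<'E'
from h import *
Rt,b=pickR(74.5);base=np.array([.4665,-.2815,0])
p=base+.0205*b+[0,0,-.018];print(p)
d,r=delta(p-Rt[:,0]*.10,Rt)
s=arm.get_state();print('in target frame 10cm adv in x')
E
```

```text
[ 0.47197839 -0.26174558 -0.018     ]
delta [20.15, 0.97, -0.75] [5.8, -30.0, -1.5]
in target frame 10cm adv in x
```

>>> step_arm([
  [2,0.5,0,3,-7,0,0],
  [4,1,0,5.8,-14,-1,0],
  [7,1,-0.3,5.8,-21,-1.5,0],
  [10,1,-0.5,5.8,-28,-1.5,0],
  [13,1,-0.7,5.8,-30,-1.5,0],
  [16,1,-0.7,5.8,-30,-1.5,0],
  [19,1,-0.7,5.8,-30,-1.5,0],
  [20.1,1,-0.7,5.8,-30,-1.5,0],
  [20.1,1,-0.7,5.8,-30,-1.5,0],
  [20.1,1,-0.7,5.8,-30,-1.5,0],
])

```text
time_s: 16.65
position: [0.4852, -0.2141, 0.0689]
ee_rot: [-0.524, -0.398, -0.303, 0.689]
ft_force: [0.3, -0.3, 0.6]
width: 0.0858
```

```bash
python3 look.py l19.png;python3 - <<'E'
from h import *
Rt,b=pickR(74.5);base=np.array([.4665,-.2815,0])
delta(base+.0205*b+[0,0,-.018],Rt); grab('wrist','w19.png')
E
```

```text
t 16.65 p [ 0.4852 -0.2141  0.0689] q [-0.232  0.478 -0.451  0.664 -0.524  1.614] F [ 0.3 -0.3  0.6] w 0.0858 x [-0.134 -0.482 -0.866] y [ 0.964 -0.266 -0.001]
side origin 232 240 scale 3.6
scene origin 182 133 scale 3.6
delta [10.12, -0.17, -0.19] [-0.1, 0.0, -0.2]
```

View pics/l19.png

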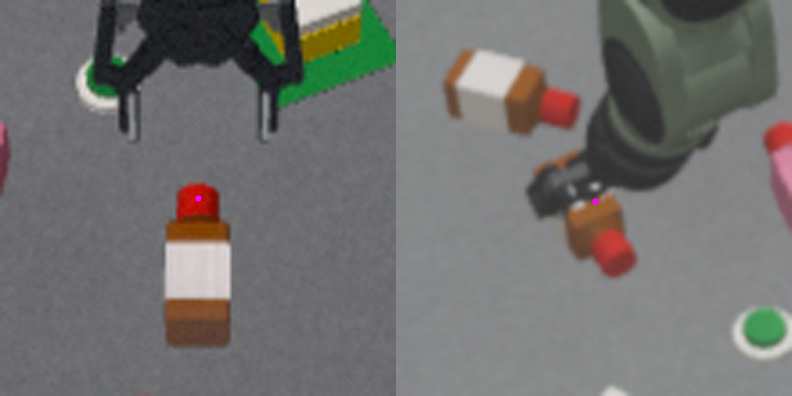

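View pics/w19.png

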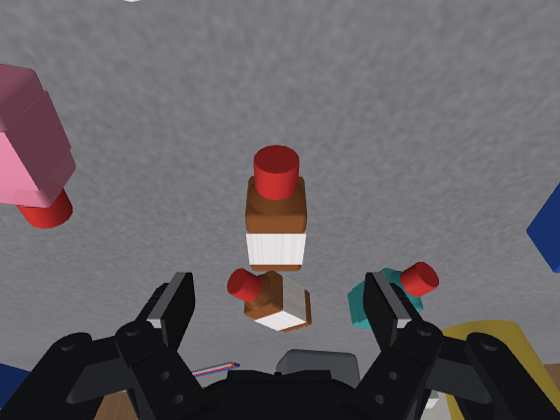

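>>> step_arm([
  [2,-0.1,0,0,0,0,0],
  [4,-0.15,-0.1,0,0,0,0],
  [6,-0.15,-0.2,0,0,0,0],
  [7.5,-0.15,-0.2,0,0,0,0],
  [7.5,-0.15,-0.2,0,0,0,0],
  [7.5,-0.15,-0.2,0,0,0,0],
])

```text
time_s: 17.3
position: [0.4743, -0.2494, 0.0043]
ee_rot: [-0.524, -0.398, -0.302, 0.69]
ft_force: [0.4, 0.4, -0.3]
width: 0.0855
```

```bash
python3 look.py l20.png;python3 - <<'E'
from h import *
Rt,b=pickR(74.5);base=np.array([.4665,-.2815,0])
delta(base+.0205*b+[0,0,-.018],Rt); grab('wrist','w20.png')
E
```

```text
t 17.3 p [ 0.4743 -0.2494  0.0043] q [-0.302  0.561 -0.53   0.462 -0.524  1.536] F [ 0.4  0.4 -0.3] w 0.0855 x [-0.133 -0.482 -0.866] y [ 0.963 -0.269  0.002]
side origin 231 265 scale 3.6
scene origin 178 140 scale 3.6
delta [2.65, -0.0, -0.03] [-0.1, 0.0, -0.2]
```

View pics/l20.png

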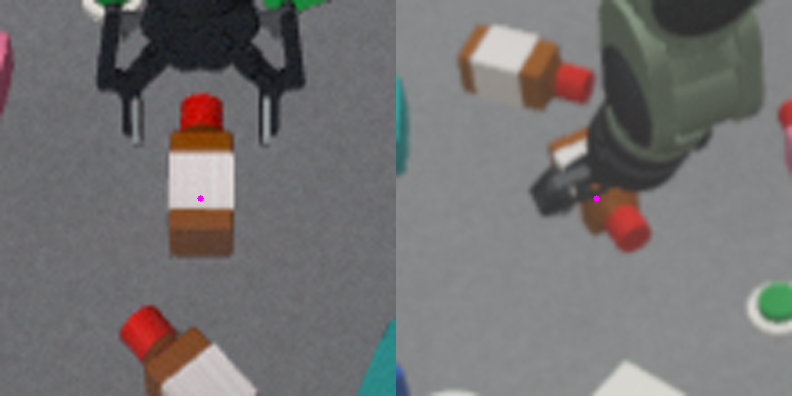

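View pics/w20.png

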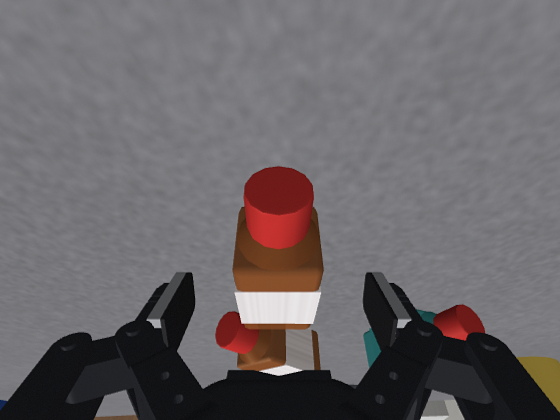

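>>> step_arm([
  [1,0,0,0,0,0,0],
  [2,0,0,0,0,0,0],
  [2.6,0,0,0,0,0,0],
  [2.6,0,0,0,0,0,0],
])

```text
time_s: 17.78
position: [0.4705, -0.2616, -0.0191]
ee_rot: [-0.524, -0.398, -0.302, 0.69]
ft_force: [-0.4, -0.7, 0.5]
width: 0.0854
```

```bash
python3 look.py l21.png
```

```text
t 17.78 p [ 0.4705 -0.2616 -0.0191] q [-0.327  0.596 -0.55   0.391 -0.523  1.507] F [-0.4 -0.7  0.5] w 0.0854 x [-0.133 -0.482 -0.866] y [ 0.963 -0.268  0.001]
side origin 231 273 scale 3.6
scene origin 177 142 scale 3.6
```

View pics/l21.png

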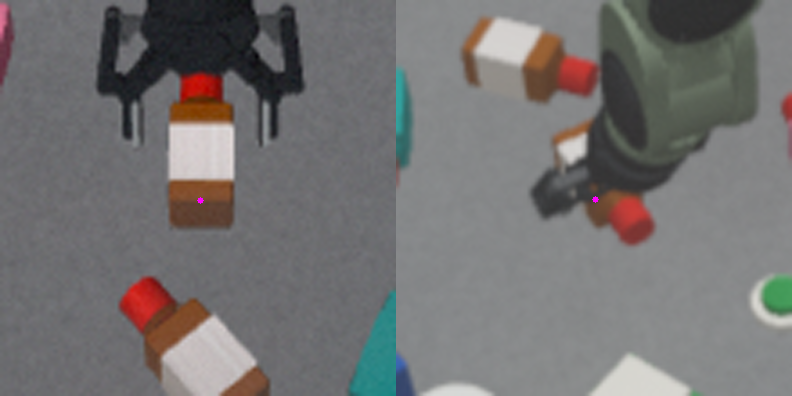

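>>> step_arm([
  [0,0,0,0,0,0,100],
  [0,0,0,0,0,0,150],
  [0,0,0,0,0,0,150],
  [0,0,0,0,0,0,150],
  [0,0,0,0,0,0,150],
  [0,0,0,0,0,0,150],
], squeeze=60)

```text
time_s: 18.38
position: [0.4712, -0.2614, -0.0184]
ee_rot: [-0.525, -0.398, -0.302, 0.689]
ft_force: [1.2, 3.1, 5.4]
width: 0.0449
```

```bash
python3 - <<'E'
from h import *
s=st();print(onz('side',286.6,312.4,.02))
p=s['position'];delta(p+[0,0,.12])
a,_=grab('side');cv2.imwrite('pics/d22z.png',cv2.resize(a[250:400,210:370],None,fx=4,fy=4,interpolation=cv2.INTER_CUBIC)[:,:,::-1])
E
```

```text
t 18.38 p [ 0.4712 -0.2614 -0.0184] q [-0.326  0.595 -0.55   0.392 -0.523  1.507] F [1.2 3.1 5.4] w 0.0449 x [-0.132 -0.483 -0.866] y [ 0.964 -0.267  0.002]
[ 0.4776375  -0.23588888  0.02      ]
delta [-10.39, 0.02, 6.01] [0.0, 0.0, 0.0]
```

View pics/d22z.png

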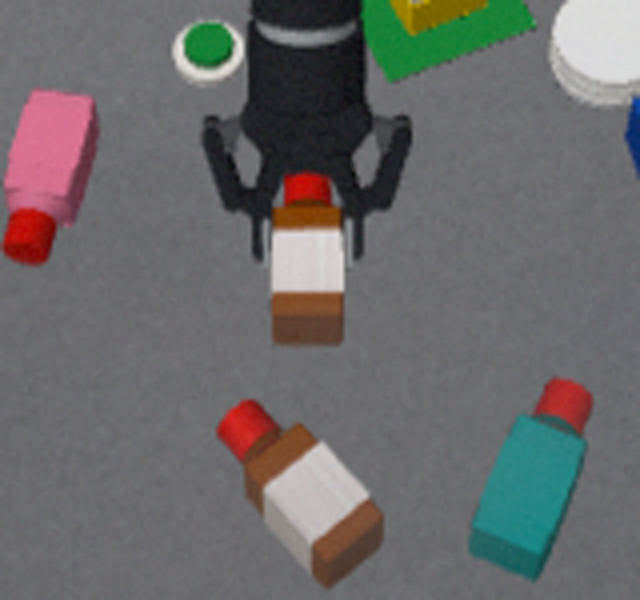

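```bash
python3 - <<'E'
from h import *
s=arm.get_state();Rm=rot(s['ee_rot']);c=Rm.T@(np.array([.4665,-.2815,.023])-s['position']);print('base in tool',c, 'axis in tool',Rm.T@[np.cos(np.radians(74.5)),np.sin(np.radians(74.5)),0])
np.save('baseA.npy',c)
Rp,h=placeR(84.5);p=np.array([.5178,.1837,.004])-Rp@c;print('TCP place',p)
E
```

```text
base in tool [-0.02557217  0.00090506  0.0385609 ] axis in tool [-5.00392255e-01 -1.28053623e-04 -8.65798807e-01]
TCP place [0.52086967 0.22502262 0.02460864]
```

>>> step_arm([
  [-1.7,0,1,0,0,0,150],
  [-5,0,3,0,0,0,150],
  [-8.5,0,5,0,0,0,150],
  [-12,0,7,0,0,0,150],
  [-15.6,0,9,0,0,0,150],
  [-17.3,0,10,0,0,0,150],
  [-17.3,0,10,0,0,0,150],
])

```text
time_s: 19.02
position: [0.4734, -0.2627, 0.1861]
ee_rot: [-0.526, -0.4, -0.299, 0.688]
ft_force: [0.5, -1.1, -1.2]
width: 0.0451
```

```bash
python3 look.py l23.png; python3 - <<'E'
from h import *
Rp,h=placeR(84.5);c=np.load('baseA.npy')
delta([.47,-.0,.30],down(-.1))
E
```

```text
t 19.02 p [ 0.4734 -0.2627  0.1861] q [-0.327  0.316 -0.353  0.859 -0.524  1.507] F [ 0.5 -1.1 -1.2] w 0.0451 x [-0.126 -0.485 -0.865] y [ 0.963 -0.268  0.01 ]
side origin 232 231 scale 3.6
scene origin 170 94 scale 3.6
delta [-22.92, -7.03, -15.83] [-9.6, 29.9, 2.5]
```

View pics/l23.png

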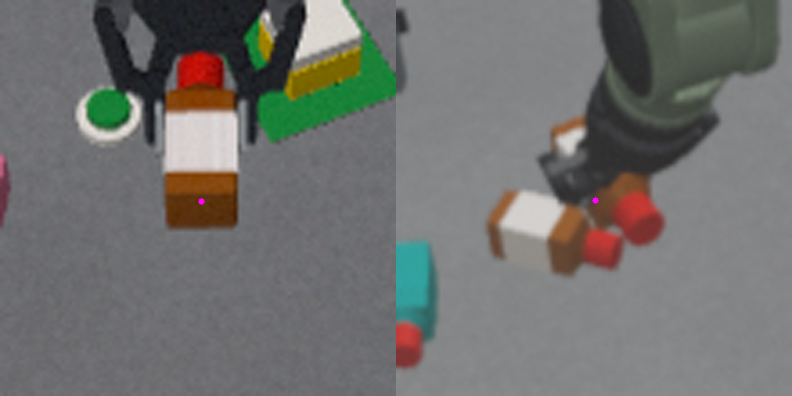

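```bash
cat >> h.py <<'E'
def path(p,Rt,n,via=None):
    """print n interpolated rows from current to target (linear pos, slerp)"""
    s=arm.get_state();d,r=delta(p,Rt,s,False)
    for k in range(1,n+1):
        f=k/n;f=f*f*(3-2*f)
        dd=d*f
        if via is not None: dd=dd+rot(s['ee_rot']).T@np.array(via)*100*4*f*(1-f)
        print((dd).round(1).tolist()+(r*f).round(1).tolist())
E
python3 - <<'E'
from h import *
Rp,h=placeR(84.5);c=np.load('baseA.npy');p=np.array([.5178,.1837,.004])-Rp@c
path(p+[0,0,.10],Rp,22,[0,0,.06])
E
```

```text
[-0.2, -0.0, -0.2, -0.1, 0.5, -0.0]
[-0.9, -0.2, -0.8, -0.3, 2.1, -0.1]
[-2.0, -0.4, -1.7, -0.5, 4.6, -0.2]
[-3.3, -0.7, -2.9, -0.9, 7.8, -0.3]
[-4.9, -1.1, -4.5, -1.4, 11.8, -0.4]
[-6.6, -1.5, -6.3, -2.0, 16.4, -0.5]
[-8.4, -2.0, -8.5, -2.6, 21.5, -0.7]
[-10.2, -2.5, -10.9, -3.2, 27.0, -0.9]
[-11.8, -3.0, -13.5, -3.9, 32.8, -1.1]
[-13.4, -3.5, -16.3, -4.6, 38.8, -1.3]
[-14.8, -4.1, -19.3, -5.4, 44.9, -1.5]
[-16.0, -4.6, -22.4, -6.1, 51.0, -1.7]
[-17.0, -5.2, -25.5, -6.8, 57.0, -1.9]
[-17.8, -5.7, -28.6, -7.5, 62.8, -2.1]
[-18.4, -6.2, -31.7, -8.2, 68.3, -2.3]
[-18.8, -6.7, -34.6, -8.8, 73.3, -2.4]
[-19.1, -7.1, -37.3, -9.3, 77.9, -2.6]
[-19.2, -7.5, -39.7, -9.8, 81.9, -2.7]
[-19.3, -7.8, -41.7, -10.2, 85.2, -2.8]
[-19.3, -8.0, -43.2, -10.5, 87.6, -2.9]
[-19.2, -8.1, -44.2, -10.7, 89.2, -3.0]
[-19.2, -8.2, -44.6, -10.7, 89.7, -3.0]
```

>>> step_arm([
  [-0.2,0,-0.2,-0.1,0.5,0,150],
  [-0.9,-0.2,-0.8,-0.3,2.1,0,150],
  [-2,-0.4,-1.7,-0.5,4.6,0,150],
  [-3.3,-0.7,-2.9,-0.9,7.8,0,150],
  [-4.9,-1.1,-4.5,-1.4,11.8,0,150],
  [-6.6,-1.5,-6.3,-2,16.4,0,150],
  [-8.4,-2,-8.5,-2.6,21.5,0,150],
  [-10.2,-2.5,-10.9,-3.2,27,-0.9,150],
  [-11.8,-3,-13.5,-3.9,32.8,-1,150],
  [-13.4,-3.5,-16.3,-4.6,38.8,-1,150],
  [-14.8,-4.1,-19.3,-5.4,44.9,-1.5,150],
  [-15.4,-4.4,-21,-6,48,-1.5,150],
])

```text
time_s: 20.12
position: [0.4961, 0.0014, 0.2071]
ee_rot: [0.364, 0.613, 0.531, -0.458]
ft_force: [-0.9, -0.5, -1.7]
width: 0.0454
```

```bash
python3 - <<'E'
from h import *
st()
Rp,h=placeR(84.5);c=np.load('baseA.npy');p=np.array([.5178,.1837,.004])-Rp@c
path(p+[0,0,.10],Rp,12,[0,0,.0])
E
```

```text
t 20.12 p [0.4961 0.0014 0.2071] q [-0.362  0.263 -0.295  1.114  0.308  1.372] F [-0.9 -0.5 -1.7] w 0.0454 x [ 0.018  0.318 -0.948] y [ 0.984 -0.172 -0.039]
[0.3, -0.0, -0.4, -0.1, 0.8, -0.0]
[1.1, -0.1, -1.4, -0.4, 3.1, -0.1]
[2.3, -0.2, -2.9, -0.8, 6.5, -0.2]
[3.9, -0.3, -4.8, -1.3, 10.8, -0.3]
[5.6, -0.4, -7.0, -1.9, 15.6, -0.4]
[7.5, -0.5, -9.3, -2.5, 20.7, -0.5]
[9.3, -0.7, -11.7, -3.1, 25.9, -0.7]
[11.1, -0.8, -13.8, -3.6, 30.7, -0.8]
[12.6, -0.9, -15.8, -4.2, 35.0, -0.9]
[13.9, -1.0, -17.3, -4.6, 38.4, -1.0]
[14.7, -1.1, -18.3, -4.8, 40.7, -1.0]
[15.0, -1.1, -18.7, -4.9, 41.5, -1.1]
```

>>> step_arm([
  [0.3,0,-0.4,-0.1,0.8,0,150],
  [1.1,-0.1,-1.4,-0.4,3.1,0,150],
  [2.3,-0.2,-2.9,-0.8,6.5,0,150],
  [3.9,-0.3,-4.8,-1.3,10.8,0,150],
  [5.6,-0.4,-7,-1.9,15.6,0,150],
  [7.5,-0.5,-9.3,-2.5,20.7,-0.5,150],
  [9.3,-0.7,-11.7,-3.1,25.9,-0.7,150],
  [11.1,-0.8,-13.8,-3.6,30.7,-0.8,150],
  [12.6,-0.9,-15.8,-4.2,35,-0.9,150],
  [13.9,-1,-17.3,-4.6,38.4,-1,150],
  [15,-1.1,-18.7,-4.9,41.5,-1.1,150],
  [15,-1.1,-18.7,-4.9,41.5,-1.1,150],
])

```text
time_s: 21.12
position: [0.5188, 0.2246, 0.1205]
ee_rot: [0.174, 0.713, 0.65, -0.195]
ft_force: [-0.4, 0.0, -2.2]
width: 0.0452
```

```bash
python3 - <<'E'
from h import *
st()
Rp,h=placeR(84.5);c=np.load('baseA.npy');p=np.array([.5178,.1837,.004])-Rp@c
delta(p+[0,0,.03],Rp); grab('side','d24.png');grab('scene','s24.png')
E
```

```text
t 21.12 p [0.5188 0.2246 0.1205] q [-0.287  0.595 -0.51   0.789  1.01   1.201] F [-0.4  0.  -2.2] w 0.0452 x [ 0.078  0.86  -0.504] y [ 0.996 -0.093 -0.006]
delta [3.38, 0.24, 5.65] [-0.2, 0.3, 0.3]
```

View pics/d24.png

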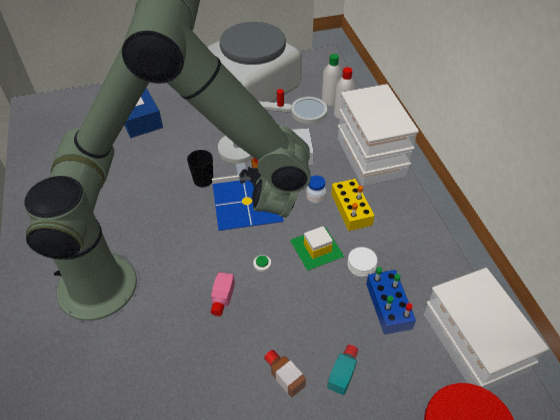

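View pics/s24.png

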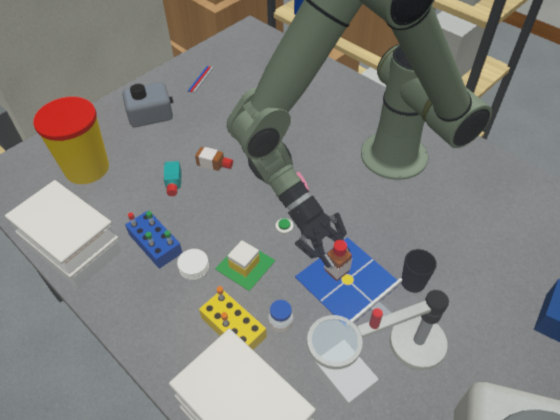

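>>> step_arm([
  [0.7,0.1,1.1,0,0,0,150],
  [1.5,0.2,2.5,0,0,0,150],
  [2.5,0.2,4.2,0,0,0,150],
  [3.3,0.2,5.6,0,0,0,150],
  [3.3,0.2,5.6,0,0,0,150],
  [3.3,0.2,5.6,0,0,0,150],
])

```text
time_s: 21.72
position: [0.5247, 0.2226, 0.0605]
ee_rot: [0.177, 0.715, 0.649, -0.193]
ft_force: [0.1, 0.2, -0.4]
width: 0.0454
```

```bash
python3 look.py l25.png; python3 - <<'E'
from h import *
Rp,h=placeR(84.5);c=np.load('baseA.npy');p=np.array([.5178,.1837,.004])-Rp@c
delta(p,Rp); 
for z in (.004,.034): print([proj(n,[.5178,.1837,z]) for n in('side','scene')])
E
```

```text
t 21.72 p [0.5247 0.2226 0.0605] q [-0.288  0.7   -0.525  0.658  1.011  1.203] F [ 0.1  0.2 -0.4] w 0.0454 x [ 0.085  0.859 -0.505] y [ 0.995 -0.096  0.003]
side origin 205 122 scale 3.6
scene origin 290 234 scale 3.6
delta [2.02, -0.49, 3.07] [0.2, 0.3, -0.2]
[array([262.37641566, 198.86389427]), array([333.48307126, 289.81752031])]
[array([262.05294749, 192.46054585]), array([334.31101626, 283.89438221])]
```

View pics/l25.png

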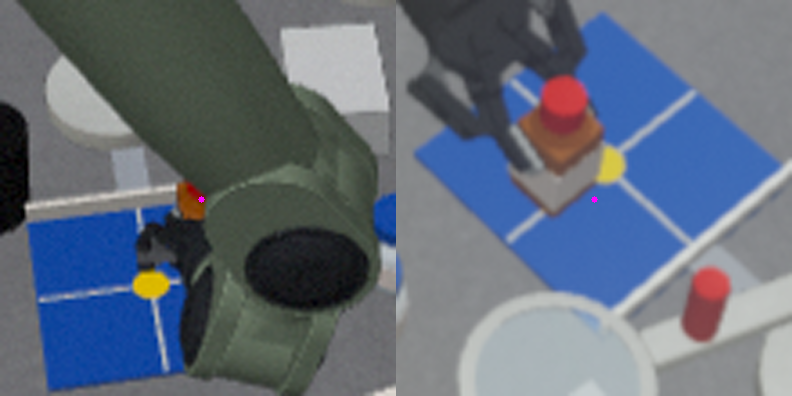

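>>> step_arm([
  [0.6,-0.2,0.9,0,0,0,150],
  [1.2,-0.4,1.9,0,0,0,150],
  [1.6,-0.5,2.5,0,0,0,150],
  [1.8,-0.5,2.8,0,0,0,150],
  [1.9,-0.5,2.95,0,0,0,150],
  [1.9,-0.5,2.95,0,0,0,150],
])

```text
time_s: 22.32
position: [0.5231, 0.2262, 0.0366]
ee_rot: [0.17, 0.72, 0.646, -0.185]
ft_force: [-18.1, -24.7, 55.9]
width: 0.0456
```

```bash
python3 look.py l26.png; python3 - <<'E'
from h import *
Rp,h=placeR(84.5);c=np.load('baseA.npy');p=np.array([.5178,.1837,.004])-Rp@c
delta(p,Rp)
E
```

```text
t 22.32 p [0.5231 0.2262 0.0366] q [-0.291  0.75  -0.544  0.588  1.034  1.206] F [-18.1 -24.7  55.9] w 0.0456 x [ 0.096  0.868 -0.487] y [ 0.994 -0.107  0.005]
side origin 205 127 scale 3.6
scene origin 290 239 scale 3.6
delta [0.47, -0.21, 1.11] [-0.0, -0.8, -0.7]
```

View pics/l26.png

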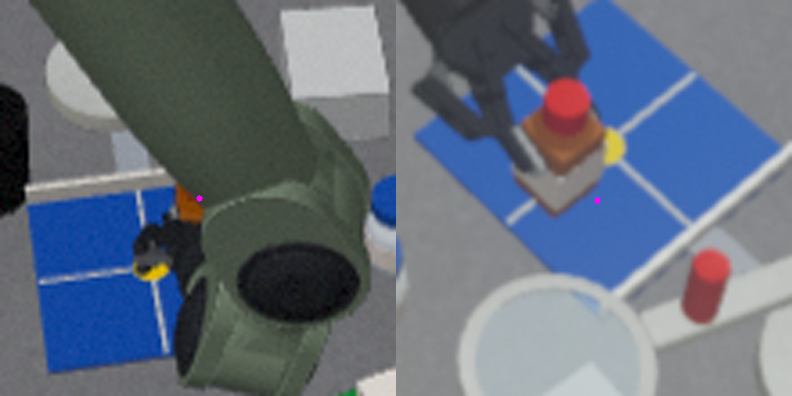

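>>> step_arm([
  [-0.55,0,-0.95,0,0,0,150],
  [-0.55,0,-0.95,0,0,0,150],
  [-0.55,0,-0.95,0,0,0,150],
])

```text
time_s: 22.67
position: [0.5208, 0.2246, 0.0371]
ee_rot: [0.178, 0.715, 0.648, -0.192]
ft_force: [-1.0, 0.2, -1.0]
width: 0.0455
```

```bash
python3 - <<'E'
from h import *
s=st();a,_=grab('scene');u,v=proj('scene',[.515,.18,.05]).astype(int);r=40
cv2.imwrite('pics/s27z.png',cv2.resize(a[v-r:v+r,u-r:u+r],(640,640)[:2],interpolation=cv2.INTER_CUBIC)[:600,:,::-1]);print(u-r,v-r)
E
```

```text
t 22.67 p [0.5208 0.2246 0.0371] q [-0.286  0.737 -0.543  0.598  1.012  1.205] F [-1.   0.2 -1. ] w 0.0455 x [ 0.086  0.859 -0.505] y [ 0.995 -0.096  0.006]
294 239
```

View pics/s27z.png

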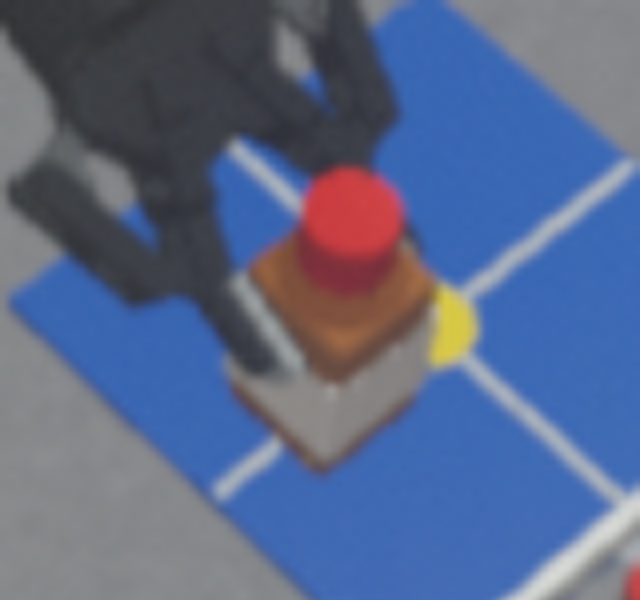

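>>> step_arm([
  [0.05,0,0.09,0,0,0,150],
  [0.05,0,0.09,0,0,0,150],
])

```text
time_s: 22.88
position: [0.5205, 0.2254, 0.0363]
ee_rot: [0.176, 0.716, 0.648, -0.191]
ft_force: [-2.5, -6.2, 10.0]
width: 0.0454
```

>>> step_arm([
  [0.1,0,0.17,0,0,0,150],
  [0.1,0,0.17,0,0,0,150],
])

```text
time_s: 23.05
position: [0.5209, 0.2258, 0.0363]
ee_rot: [0.174, 0.717, 0.648, -0.19]
ft_force: [-4.7, -10.3, 20.2]
width: 0.0452
```

>>> step_arm([
  [-0.1,0,-0.17,0,0,0,150],
  [-0.1,0,-0.17,0,0,0,120],
  [-0.1,0,-0.17,0,0,0,90],
  [-0.1,0,-0.17,0,0,0,60],
  [-0.1,0,-0.17,0,0,0,60],
  [-0.1,0,-0.17,0,0,0,60],
])

```text
time_s: 23.55
position: [0.5193, 0.2254, 0.0345]
ee_rot: [0.176, 0.714, 0.649, -0.193]
ft_force: [0.3, 0.7, -0.0]
width: 0.0652
```

```bash
python3 look.py l28.png
```

```text
t 23.55 p [0.5193 0.2254 0.0345] q [-0.286  0.743 -0.544  0.596  1.012  1.205] F [ 0.3  0.7 -0. ] w 0.0652 x [ 0.083  0.859 -0.504] y [ 0.995 -0.095  0.002]
side origin 204 127 scale 3.6
scene origin 291 238 scale 3.6
```

View pics/l28.png

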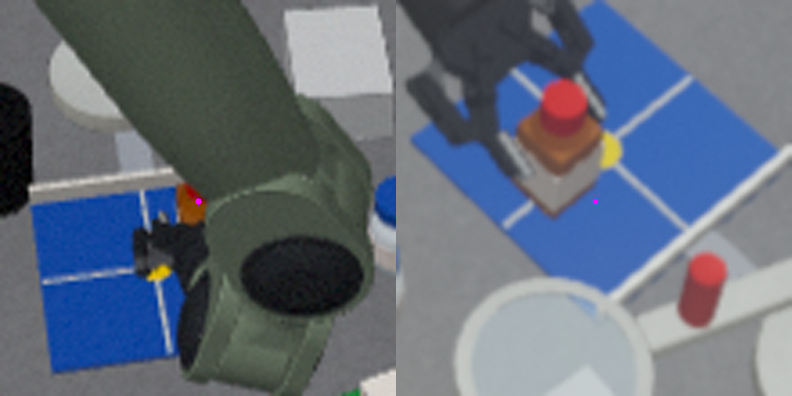

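>>> step_arm([
  [-1,0,0,0,0,0,60],
  [-3,0,0,0,0,0,60],
  [-6,0,0,0,0,0,60],
  [-9,0,0,0,0,0,60],
  [-13,0,0,0,0,0,30],
  [-17,0,0,0,0,0,0],
  [-20,0,0,0,0,0,0],
  [-20,0,0,0,0,0,0],
])

```text
time_s: 24.32
position: [0.5053, 0.0481, 0.1378]
ee_rot: [0.178, 0.717, 0.646, -0.192]
ft_force: [0.6, 0.0, -0.4]
width: 0.0855
```

```bash
python3 - <<'E'
from h import *
s=st();grab('side','d29.png');grab('scene','s29.png')
path([.46,-.37,.27],down(np.radians(35)),20,[0,0,.05])
E
```

```text
t 24.32 p [0.5053 0.0481 0.1378] q [-0.614  0.695 -0.302  1.266  0.853  0.729] F [ 0.6  0.  -0.4] w 0.0855 x [ 0.091  0.858 -0.506] y [ 0.995 -0.101  0.007]
[-0.4, -0.0, -0.1, -0.3, -0.4, -0.2]
[-1.5, -0.0, -0.2, -1.0, -1.6, -0.6]
[-3.2, -0.0, -0.4, -2.2, -3.5, -1.3]
[-5.5, -0.0, -0.6, -3.8, -5.9, -2.2]
[-8.1, -0.0, -0.7, -5.7, -8.9, -3.3]
[-11.1, -0.0, -0.8, -7.9, -12.3, -4.6]
[-14.3, -0.0, -0.7, -10.3, -16.1, -6.0]
[-17.6, -0.0, -0.5, -12.9, -20.1, -7.5]
[-20.9, -0.0, -0.0, -15.6, -24.2, -9.1]
[-24.2, -0.1, 0.6, -18.3, -28.5, -10.7]
[-27.4, -0.1, 1.4, -21.1, -32.7, -12.3]
[-30.4, -0.1, 2.4, -23.8, -36.9, -13.8]
[-33.2, -0.1, 3.6, -26.4, -40.9, -15.3]
[-35.7, -0.1, 4.8, -28.8, -44.7, -16.7]
[-38.0, -0.1, 6.0, -31.0, -48.1, -18.0]
[-39.8, -0.1, 7.2, -32.9, -51.1, -19.1]
[-41.3, -0.1, 8.3, -34.5, -53.5, -20.0]
[-42.5, -0.1, 9.1, -35.7, -55.4, -20.7]
[-43.2, -0.1, 9.6, -36.4, -56.6, -21.2]
[-43.4, -0.1, 9.8, -36.7, -57.0, -21.3]
```

View pics/d29.png

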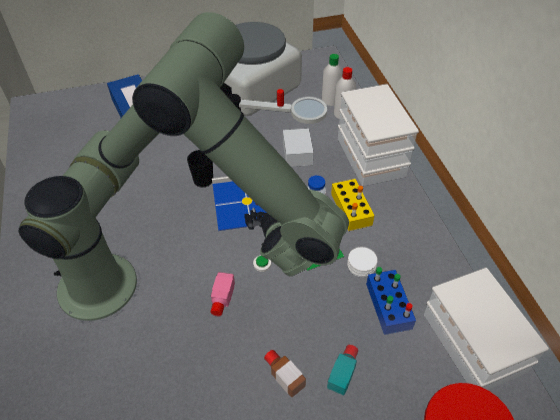

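View pics/s29.png

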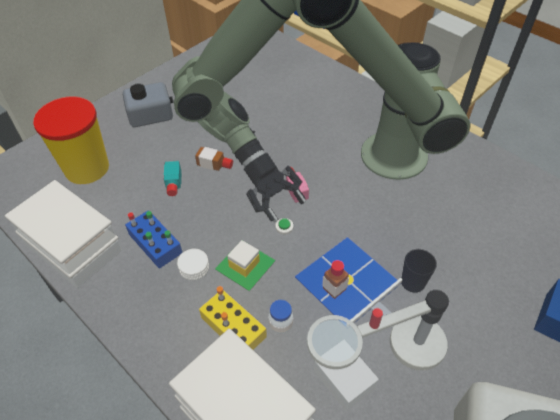

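>>> step_arm([
  [-1.5,0,-1,-1,-1.6,-0.6,0],
  [-3.2,0,-1.5,-2.2,-3.5,-1.3,0],
  [-5.5,0,-1.5,-3.8,-6,-2.2,0],
  [-8.1,0,-1.5,-5.7,-9,-3.3,0],
  [-11.1,0,-1.2,-8,-12.3,-4.6,0],
  [-14.3,0,-0.8,-10.3,-16,-6,0],
  [-17.6,0,-0.5,-13,-20,-7.5,0],
  [-20.9,0,0,-15.6,-24.2,-9.1,0],
  [-24.2,0,0.6,-18.3,-28.5,-10.7,0],
  [-27.4,0,1.4,-21,-32.7,-12.3,0],
  [-30.4,0,2.4,-23.8,-37,-13.8,0],
  [-33.2,0,3.6,-26.4,-41,-15.3,0],
])

```text
time_s: 25.42
position: [0.474, -0.2503, 0.2724]
ee_rot: [0.52, 0.453, 0.659, -0.299]
ft_force: [0.0, 0.1, -1.4]
width: 0.0852
```

```bash
python3 - <<'E'
from h import *
s=st()
delta([.44,-.36,.27],down(np.radians(35)))
E
```

```text
t 25.42 p [ 0.474  -0.2503  0.2724] q [-0.74   0.45   0.146  1.502  0.18   0.374] F [ 0.   0.1 -1.4] w 0.0852 x [-0.048  0.286 -0.957] y [0.908 0.411 0.077]
delta [-2.75, -7.62, 8.15] [-9.9, -15.8, -5.9]
```

>>> step_arm([
  [-0.8,-2,2,-3,-4,-1.5,0],
  [-1.5,-4,4,-5,-8,-3,0],
  [-2.2,-6,6,-8,-12,-5,0],
  [-2.7,-7.6,8.1,-9.9,-15.8,-5.9,0],
  [-2.7,-7.6,8.1,-9.9,-15.8,-5.9,0],
  [-2.7,-7.6,8.1,-9.9,-15.8,-5.9,0],
  [-2.7,-7.6,8.1,-9.9,-15.8,-5.9,0],
])

```text
time_s: 26.0
position: [0.439, -0.3572, 0.2684]
ee_rot: [0.624, 0.329, 0.629, -0.326]
ft_force: [0.1, 0.2, 0.3]
width: 0.0857
```

```bash
python3 - <<'E'
from h import *
s=st(); grab('wrist','w30.png'); st();a,_=grab('side');cv2.imwrite('pics/d30z.png',cv2.resize(a[330:410,240:350],None,fx=6,fy=6,interpolation=cv2.INTER_CUBIC)[:,:,::-1])
E
```

```text
t 26.0 p [ 0.439  -0.3572  0.2684] q [-0.815  0.327 -0.002  1.249  0.003  0.149] F [0.1 0.2 0.3] w 0.0857 x [-0.003  0.007 -1.   ] y [0.822 0.57  0.002]
t 26.05 p [ 0.4391 -0.3575  0.2684] q [-8.150e-01  3.270e-01 -1.000e-03  1.249e+00  2.000e-03  1.490e-01] F [-1.3  0.6  0.1] w 0.0854 x [-0.003  0.007 -1.   ] y [0.821 0.57  0.001]
```

View pics/w30.png

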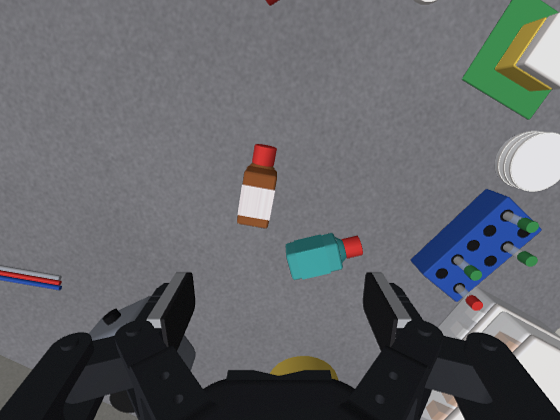

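View pics/d30z.png

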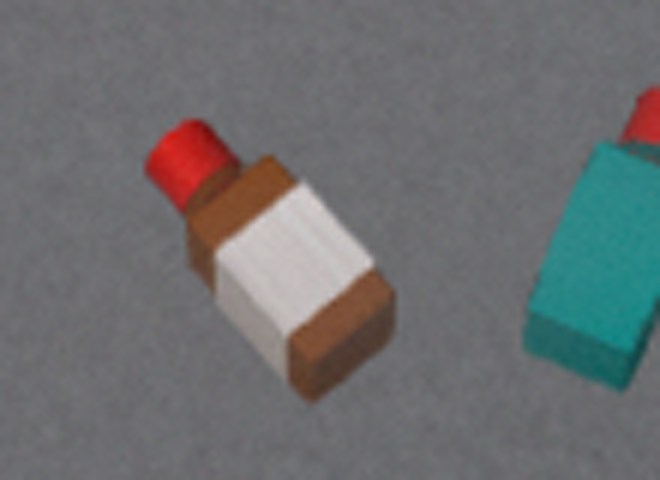

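```bash
python3 - <<'E'
from h import *
s=arm.get_state()
W=lambda u,v,z=.046:onz('wrist',u,v,z,s)[:2];D=lambda u,v,z=.046:onz('side',u/6+240-.4,v/6+330-.4,z)[:2]
D4=lambda u,v,z=.046:onz('side',u/4+200-.4,v/4+260-.4,z)[:2]
def rep(n,b1,b2,s1,s2,l,cap,f):
    B=(f(*b1)+f(*b2))/2;S=(f(*s1)+f(*s2))/2;L=np.mean([f(*p) for p in l],0);C=f(*cap,.028);d=(S-B)/np.linalg.norm(S-B);yaw=lambda v:np.degrees(np.arctan2(v[1],v[0])).round(1)
    print(n,'B',B.round(4),'S',S.round(4),'L',L.round(4),'C',C.round(4),'len',np.linalg.norm(S-B).round(4),'yaw',yaw(S-B),yaw(C-B),yaw(C-L),'label s from B',((L-B)@d).round(4),'cap',((C-B)@d).round(4))
rep('w',(239,221),(269,226),(247,166),(277,170),[(243,184),(275,187),(269,221),(239,217)],(265,146),W)
rep('d',(312,362),(393,293),(190,215),(268,157),[(217,250),(305,184),(373,258),(290,335)],(178,134),D)
rep('dA',(312,252),(383,252),(314,166),(383,166),[(312,188),(383,188),(383,252),(312,252)],(347,127),D4)
E
```

```text
w B [ 0.4503 -0.4352] S [ 0.415  -0.3617] L [ 0.4358 -0.4069] C [ 0.4025 -0.3371] len 0.0816 yaw 115.6 116.0 115.6 label s from B 0.0318 cap 0.1091
d B [ 0.4479 -0.4411] S [ 0.4169 -0.3711] L [ 0.4347 -0.4071] C [ 0.4045 -0.3352] len 0.0766 yaw 113.9 112.3 112.8 label s from B 0.0365 cap 0.1144
dA B [ 0.4652 -0.2783] S [ 0.483  -0.2181] L [ 0.4716 -0.256 ] C [ 0.4933 -0.1784] len 0.0628 yaw 73.5 74.3 74.3 label s from B 0.0232 cap 0.1038
```

```bash
python3 - <<'E'
from h import *
s=arm.get_state()
Rt,b=pickR(115);base=np.array([.449,-.439,0]);n=Rt[:,1]
for uv in [(287,242),(297,279),(340,235),(330,275),(350,237)]:
    q=onz('wrist',*uv,.03,s)-base;print('turq s,lat',(q@b).round(3),(q@n).round(3))
p=base+.0255*b+[0,0,-.018];print(p,'y axis',n)
delta(p-Rt[:,0]*.10,Rt)
E
```

```text
turq s,lat -0.025 0.057
turq s,lat -0.086 0.084
turq s,lat 0.0 0.134
turq s,lat -0.07 0.135
turq s,lat -0.0 0.15
[ 0.43822323 -0.41588915 -0.018     ] y axis [0.90630779 0.42261826 0.        ]
delta [19.98, -2.57, -0.08] [9.5, -30.3, -2.6]
```

>>> step_arm([
  [2,-0.8,0,3,-7,0,0],
  [4,-1.6,0,6,-14,-1,0],
  [7,-2.5,0,9.5,-21,-2.6,0],
  [10,-2.6,-0.1,9.5,-28,-2.6,0],
  [13,-2.6,-0.1,9.5,-30.3,-2.6,0],
  [16,-2.6,-0.1,9.5,-30.3,-2.6,0],
  [19,-2.6,-0.1,9.5,-30.3,-2.6,0],
  [20,-2.6,-0.1,9.5,-30.3,-2.6,0],
  [20,-2.6,-0.1,9.5,-30.3,-2.6,0],
  [20,-2.6,-0.1,9.5,-30.3,-2.6,0],
])

```text
time_s: 26.93
position: [0.4165, -0.3714, 0.0682]
ee_rot: [0.73, 0.268, 0.422, -0.465]
ft_force: [0.7, -0.5, -0.3]
width: 0.0854
```

```bash
python3 look.py l31.png;python3 - <<'E'
from h import *
Rt,b=pickR(115);base=np.array([.449,-.439,0])
delta(base+.0255*b+[0,0,-.018],Rt); grab('wrist','w31.png')
E
```

```text
t 26.93 p [ 0.4165 -0.3714  0.0682] q [-0.744  0.234 -0.917 -0.07  -0.192  0.342] F [ 0.7 -0.5 -0.3] w 0.0854 x [ 0.21  -0.453 -0.866] y [ 0.906  0.423 -0.001]
side origin 222 301 scale 3.6
scene origin 163 95 scale 3.6
delta [10.04, 0.01, -0.44] [-0.0, 0.3, -0.0]
```

View pics/l31.png

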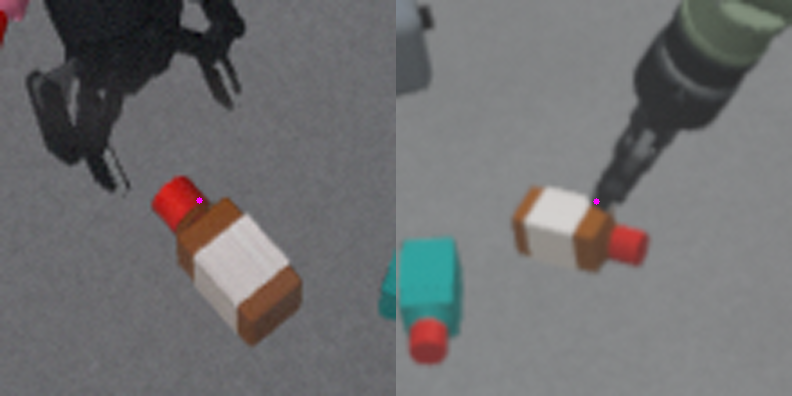

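View pics/w31.png

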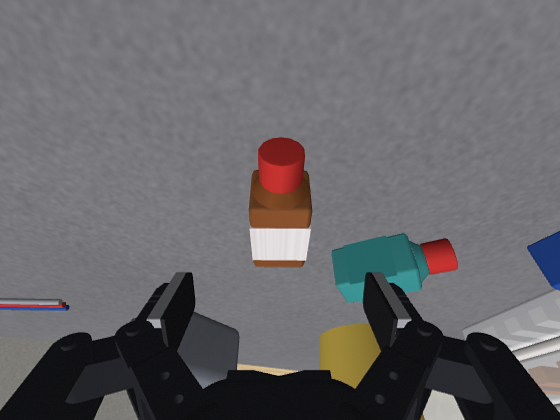

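>>> step_arm([
  [2,0,-0.2,0,0,0,0],
  [4,0,-0.3,0,0,0,0],
  [6,0,-0.4,0,0,0,0],
  [8,0,-0.4,0,0,0,0],
  [9,0,-0.4,0,0,0,0],
  [10,0,-0.4,0,0,0,0],
  [10,0,-0.4,0,0,0,0],
  [10,0,-0.4,0,0,0,0],
])

```text
time_s: 27.75
position: [0.437, -0.4157, -0.0183]
ee_rot: [0.731, 0.268, 0.42, -0.466]
ft_force: [-0.4, 1.3, -0.2]
width: 0.0854
```

```bash
python3 look.py l32.png
```

```text
t 27.75 p [ 0.437  -0.4157 -0.0183] q [-0.785  0.487 -0.891 -0.308 -0.173  0.306] F [-0.4  1.3 -0.2] w 0.0854 x [ 0.213 -0.456 -0.864] y [0.907 0.422 0.   ]
side origin 235 310 scale 3.6
scene origin 152 111 scale 3.6
```

View pics/l32.png

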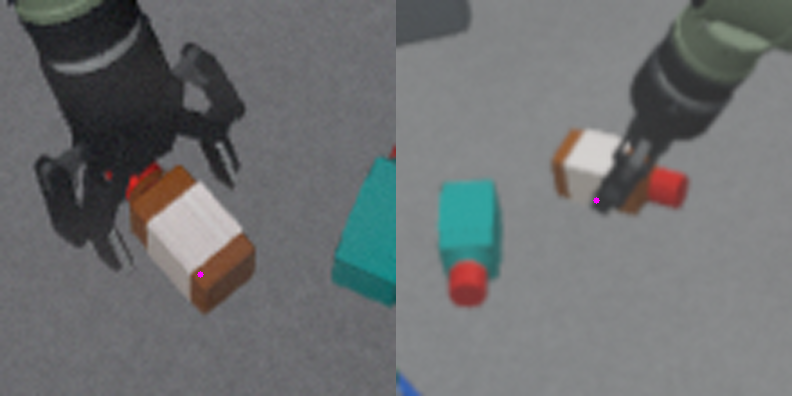

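>>> step_arm([
  [0,0,0,0,0,0,100],
  [0,0,0,0,0,0,150],
  [0,0,0,0,0,0,150],
  [0,0,0,0,0,0,150],
  [0,0,0,0,0,0,150],
  [-0.9,0,0.5,0,0,0,150],
  [-3.5,0,2,0,0,0,150],
  [-7,0,4,0,0,0,150],
  [-10.5,0,6,0,0,0,150],
  [-14,0,8,0,0,0,150],
  [-17.3,0,10,0,0,0,150],
  [-17.3,0,10,0,0,0,150],
], squeeze=60)

```text
time_s: 28.85
position: [0.4398, -0.4179, 0.1905]
ee_rot: [0.734, 0.267, 0.415, -0.467]
ft_force: [1.4, -1.5, -0.7]
width: 0.0455
```

```bash
python3 look.py l33.png; python3 - <<'E'
from h import *
# base in tool frame, as grasped
Rg,b=pickR(115);c=Rg.T@(np.array([.449,-.439,.023])-np.array([.437,-.4157,-.0183]));np.save('baseB.npy',c);print(c)
Rp,h=placeR(84.5);p=np.array([.4182,.1933,.004])-Rp@c;print(p)
path([.44,-.05,.26],Rp@R.from_rotvec([0,-45,0],degrees=True).as_matrix(),16,[0,0,.02])
E
```

```text
t 28.85 p [ 0.4398 -0.4179  0.1905] q [-0.784  0.098 -0.676  0.283 -0.174  0.306] F [ 1.4 -1.5 -0.7] w 0.0455 x [ 0.22  -0.464 -0.858] y [0.906 0.422 0.004]
side origin 237 293 scale 3.6
scene origin 143 62 scale 3.6
[-0.02267265  0.00102869  0.04332981]
[0.42113448 0.23450846 0.03018839]
[-0.3, 0.2, -0.2, 0.3, 0.5, -0.0]
[-1.3, 0.7, -0.9, 1.3, 1.9, -0.2]
[-2.7, 1.5, -1.9, 2.9, 4.1, -0.4]
[-4.5, 2.5, -3.3, 4.8, 6.9, -0.7]
[-6.6, 3.6, -5.0, 7.2, 10.3, -1.0]
[-8.9, 5.0, -6.9, 9.8, 14.0, -1.3]
[-11.1, 6.4, -9.0, 12.6, 18.0, -1.7]
[-13.4, 7.9, -11.3, 15.5, 22.1, -2.1]
[-15.5, 9.3, -13.6, 18.4, 26.2, -2.5]
[-17.4, 10.7, -15.9, 21.2, 30.2, -2.9]
[-19.1, 12.1, -18.1, 23.8, 33.9, -3.3]
[-20.6, 13.3, -20.2, 26.2, 37.3, -3.6]
[-21.7, 14.3, -21.9, 28.1, 40.1, -3.8]
[-22.6, 15.0, -23.3, 29.7, 42.3, -4.0]
[-23.1, 15.5, -24.2, 30.7, 43.7, -4.2]
[-23.3, 15.7, -24.5, 31.0, 44.2, -4.2]
```

View pics/l33.png

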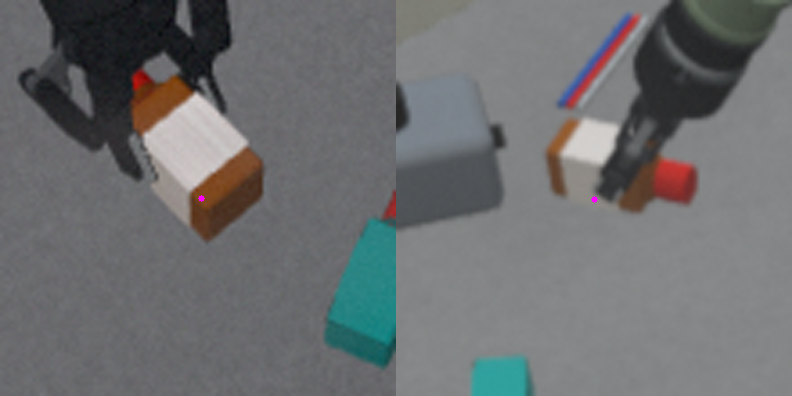

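>>> step_arm([
  [-1,0.5,-0.7,1,1.5,0,150],
  [-2.7,1.5,-1.9,2.9,4.1,-0.4,150],
  [-4.5,2.5,-3.3,4.8,6.9,-0.7,150],
  [-6.6,3.6,-5,7.2,10.3,-1,150],
  [-8.9,5,-6.9,9.8,14,-1.3,150],
  [-11.1,6.4,-9,12.6,18,-1.7,150],
  [-13.4,7.9,-11.3,15.5,22.1,-2.1,150],
  [-15.5,9.3,-13.6,18.4,26.2,-2.5,150],
  [-17.4,10.7,-15.9,21.2,30.2,-2.9,150],
  [-19.1,12.1,-18.1,23.8,33.9,-3.3,150],
  [-20.6,13.3,-20.2,26.2,37.3,-3.6,150],
  [-21.7,14.3,-21.9,28.1,40.1,-3.8,150],
])

```text
time_s: 29.95
position: [0.4386, -0.0812, 0.2561]
ee_rot: [0.44, 0.562, 0.531, -0.457]
ft_force: [0.2, 0.4, -2.1]
width: 0.0451
```

```bash
python3 - <<'E'
from h import *
st();c=np.load('baseB.npy')
Rp,h=placeR(84.5);p=np.array([.4182,.1933,.004])-Rp@c
path(p+[0,0,.08],Rp,14,[0,0,.0])
E
```

```text
t 29.95 p [ 0.4386 -0.0812  0.2561] q [-0.492  0.134 -0.3    1.213  0.182  1.121] F [ 0.2  0.4 -2.1] w 0.0451 x [ 0.02   0.195 -0.981] y [ 0.999 -0.05   0.01 ]
[0.3, -0.1, -0.4, 0.0, 0.7, 0.0]
[1.1, -0.2, -1.6, 0.1, 2.7, 0.1]
[2.4, -0.4, -3.3, 0.3, 5.7, 0.1]
[4.1, -0.7, -5.5, 0.5, 9.7, 0.2]
[6.0, -1.0, -8.2, 0.8, 14.2, 0.3]
[8.0, -1.4, -11.0, 1.0, 19.2, 0.4]
[10.2, -1.7, -14.0, 1.3, 24.3, 0.5]
[12.4, -2.1, -17.0, 1.6, 29.5, 0.7]
[14.5, -2.5, -19.8, 1.8, 34.5, 0.8]
[16.4, -2.8, -22.4, 2.1, 39.0, 0.9]
[18.0, -3.1, -24.7, 2.3, 42.9, 1.0]
[19.3, -3.3, -26.4, 2.4, 46.0, 1.0]
[20.1, -3.4, -27.6, 2.5, 48.0, 1.1]
[20.4, -3.5, -28.0, 2.6, 48.7, 1.1]
```

>>> step_arm([
  [0.3,-0.2,-0.4,0,0.7,0,150],
  [1.1,-0.5,-1.6,0.1,2.7,0,150],
  [2.4,-0.9,-3.2,0.3,5.7,0.1,150],
  [4.1,-1.4,-5.3,0.5,9.7,0.2,150],
  [6,-2,-7.8,0.8,14.2,0.3,150],
  [8,-2.5,-10.5,1,19.2,0.4,150],
  [10,-3,-13.3,1.3,24.3,0.5,150],
  [12,-3.5,-16.2,1.6,29.5,0.7,150],
  [14,-4,-18.8,1.8,34.5,0.8,150],
  [15.5,-4.3,-21,2.1,39,0.9,150],
  [17,-4.6,-23,2.3,42.9,1,150],
  [18,-4.7,-24.5,2.4,46,1,150],
])

```text
time_s: 30.95
position: [0.4053, 0.1947, 0.1251]
ee_rot: [0.191, 0.709, 0.646, -0.208]
ft_force: [-0.2, -0.2, -1.3]
width: 0.0454
```

```bash
python3 look.py l34.png; python3 - <<'E'
from h import *
c=np.load('baseB.npy')
Rp,h=placeR(84.5);p=np.array([.405,.1795,.004])-Rp@c
delta(p+[0,0,.04],Rp)
E
```

```text
t 30.95 p [0.4053 0.1947 0.1251] q [-0.425  0.463 -0.746  0.83   0.918  1.001] F [-0.2 -0.2 -1.3] w 0.0454 x [ 0.078  0.837 -0.542] y [ 0.996 -0.091  0.003]
side origin 168 121 scale 3.6
scene origin 313 185 scale 3.6
delta [5.14, 0.15, 3.13] [0.1, 2.9, 0.4]
```

View pics/l34.png

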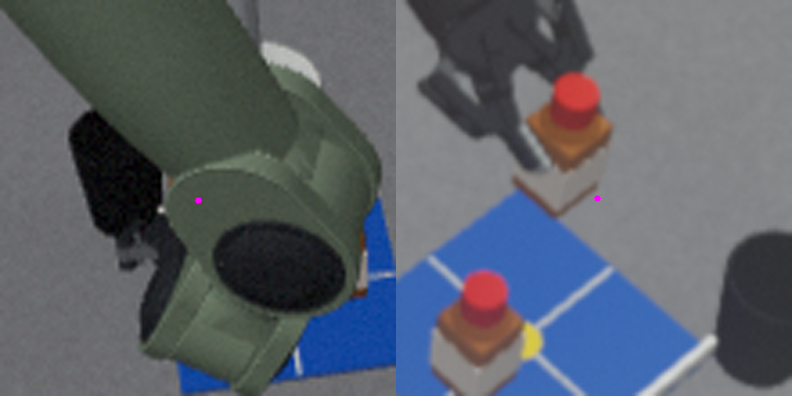

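>>> step_arm([
  [1.3,0.1,0.8,0,1,0.2,150],
  [2.6,0.15,1.6,0.1,2,0.4,150],
  [3.9,0.15,2.4,0.1,2.9,0.4,150],
  [5.1,0.15,3.1,0.1,2.9,0.4,150],
  [5.1,0.15,3.1,0.1,2.9,0.4,150],
  [5.1,0.15,3.1,0.1,2.9,0.4,150],
])

```text
time_s: 31.55
position: [0.412, 0.2187, 0.0738]
ee_rot: [0.177, 0.716, 0.648, -0.19]
ft_force: [0.6, 0.5, -1.8]
width: 0.0452
```

```bash
python3 look.py l35.png; python3 - <<'E'
from h import *
c=np.load('baseB.npy')
Rp,h=placeR(84.5);p=np.array([.405,.1795,.004])-Rp@c
delta(p+[0,0,.012],Rp)
E
```

```text
t 31.55 p [0.412  0.2187 0.0738] q [-0.384  0.595 -0.783  0.639  0.981  1.039] F [ 0.6  0.5 -1.8] w 0.0452 x [ 0.089  0.861 -0.502] y [ 0.995 -0.098  0.008]
side origin 170 127 scale 3.6
scene origin 317 203 scale 3.6
delta [1.77, -0.54, 2.69] [0.4, 0.1, -0.4]
```

View pics/l35.png

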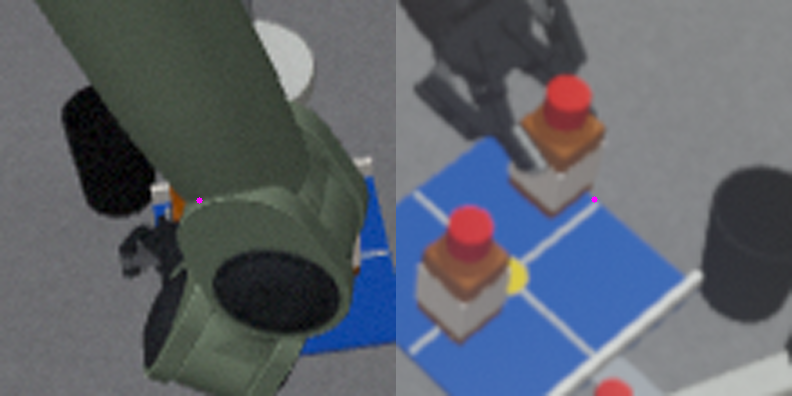

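>>> step_arm([
  [0.5,-0.2,0.8,0,0,0,150],
  [1,-0.4,1.5,0,0,0,150],
  [1.4,-0.5,2.1,0.4,0,-0.4,150],
  [1.7,-0.5,2.6,0.4,0,-0.4,150],
  [1.7,-0.5,2.6,0.4,0,-0.4,150],
])

```text
time_s: 32.07
position: [0.4081, 0.2208, 0.0424]
ee_rot: [0.174, 0.715, 0.649, -0.192]
ft_force: [-0.3, -1.2, -3.0]
width: 0.0452
```

>>> step_arm([
  [0.1,0,0.17,0,0,0,150],
  [0.2,0,0.35,0,0,0,150],
  [0.2,0,0.35,0,0,0,150],
])

```text
time_s: 32.32
position: [0.4079, 0.221, 0.0387]
ee_rot: [0.174, 0.715, 0.649, -0.192]
ft_force: [-0.1, -0.2, -1.2]
width: 0.0457
```

>>> step_arm([
  [0.1,0,0.17,0,0,0,150],
  [0.15,0,0.26,0,0,0,150],
  [0.15,0,0.26,0,0,0,150],
])

```text
time_s: 32.57
position: [0.4078, 0.2211, 0.0357]
ee_rot: [0.174, 0.715, 0.649, -0.192]
ft_force: [-0.2, 0.5, -1.3]
width: 0.0449
```

>>> step_arm([
  [0.1,0,0.17,0,0,0,150],
  [0.1,0,0.17,0,0,0,150],
])

```text
time_s: 32.73
position: [0.4081, 0.2215, 0.0349]
ee_rot: [0.173, 0.716, 0.649, -0.191]
ft_force: [-0.7, -2.2, 6.9]
width: 0.0453
```

>>> step_arm([
  [0.05,0,0.09,0,0,0,150],
  [0.1,0,0.17,0,0,0,150],
  [0.1,0,0.17,0,0,0,150],
])

```text
time_s: 32.98
position: [0.4084, 0.2218, 0.0351]
ee_rot: [0.171, 0.717, 0.648, -0.191]
ft_force: [-5.5, -11.3, 23.7]
width: 0.0453
```

Contact. I'll back off slightly, then release and retreat.

>>> step_arm([
  [-0.1,0,-0.17,0,0,0,150],
  [-0.1,0,-0.17,0,0,0,120],
  [-0.1,0,-0.17,0,0,0,90],
  [-0.1,0,-0.17,0,0,0,60],
  [-0.1,0,-0.17,0,0,0,60],
  [-0.1,0,-0.17,0,0,0,60],
])

```text
time_s: 33.48
position: [0.4077, 0.2212, 0.0337]
ee_rot: [0.174, 0.715, 0.65, -0.192]
ft_force: [1.0, -0.5, 0.3]
width: 0.0659
```

```bash
python3 look.py l36.png
```

```text
t 33.48 p [0.4077 0.2212 0.0337] q [-0.38   0.686 -0.794  0.543  0.98   1.042] F [ 1.  -0.5  0.3] w 0.0659 x [ 0.082  0.862 -0.501] y [ 0.995 -0.096 -0.001]
side origin 169 136 scale 3.6
scene origin 317 211 scale 3.6
```

View pics/l36.png

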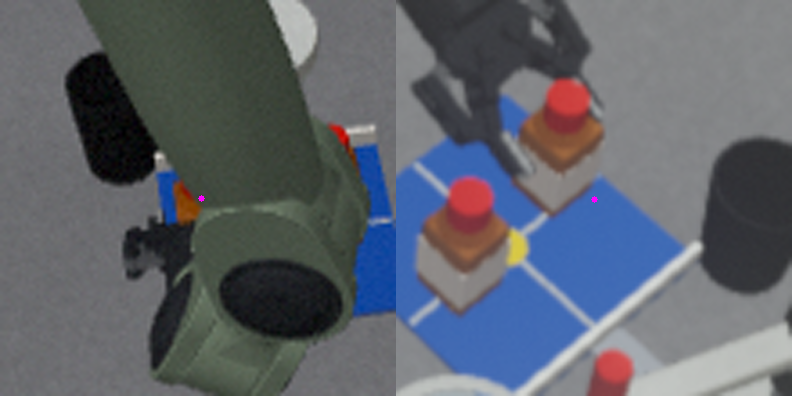

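>>> step_arm([
  [-1,0,0,0,0,0,60],
  [-3,0,0,0,0,0,60],
  [-6,0,0,0,0,0,60],
  [-9,0,0,0,0,0,60],
  [-13,0,0,0,0,0,60],
  [-17,0,0,0,0,0,120],
  [-20,0,0,0,0,0,120],
  [-20,0,-1,0,0,0,120],
])

```text
time_s: 34.25
position: [0.3942, 0.0483, 0.1432]
ee_rot: [0.175, 0.717, 0.647, -0.192]
ft_force: [1.1, -1.9, 0.0]
width: 0.0454
```

```bash
python3 - <<'E'
from h import *
s=st();grab('side','d37.png');grab('scene','s37.png')
path([.45,.05,.36],down(np.radians(10)),12,[0,0,0])
E
```

```text
t 34.25 p [0.3942 0.0483 0.1432] q [-0.761  0.595 -0.545  1.241  0.754  0.575] F [ 1.1 -1.9  0. ] w 0.0454 x [ 0.09   0.86  -0.503] y [ 0.995 -0.102  0.003]
[-0.2, 0.1, -0.4, -0.3, -1.2, -0.2]
[-0.8, 0.4, -1.4, -1.0, -4.4, -0.6]
[-1.7, 0.9, -3.0, -2.2, -9.3, -1.3]
[-2.8, 1.5, -4.9, -3.7, -15.4, -2.1]
[-4.0, 2.2, -7.1, -5.3, -22.4, -3.1]
[-5.3, 2.9, -9.4, -7.1, -29.8, -4.1]
[-6.6, 3.6, -11.8, -8.8, -37.1, -5.1]
[-7.9, 4.3, -14.0, -10.5, -44.1, -6.1]
[-9.0, 4.9, -15.9, -11.9, -50.2, -6.9]
[-9.8, 5.4, -17.5, -13.1, -55.1, -7.6]
[-10.4, 5.7, -18.5, -13.9, -58.3, -8.1]
[-10.6, 5.8, -18.9, -14.1, -59.5, -8.2]
```

View pics/s37.png

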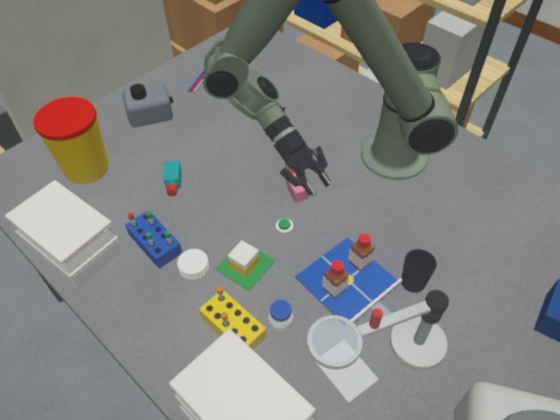

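View pics/d37.png

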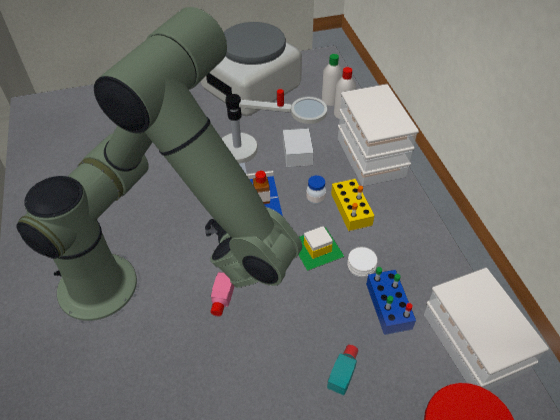

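>>> step_arm([
  [-0.8,0.4,-1.4,-1,-4.4,-0.6,120],
  [-1.7,0.9,-3,-2.2,-9.3,-1.3,120],
  [-2.8,1.5,-4.9,-3.7,-15.4,-2.1,120],
  [-4,2.2,-7.1,-5.3,-22.4,-3.1,120],
  [-5.3,2.9,-9.4,-7,-29.5,-4,120],
  [-6.6,3.6,-11.8,-8.8,-36.5,-5,120],
  [-7.9,4.3,-14,-10.5,-43.5,-6,120],
  [-9,4.9,-15.9,-12,-50,-7,120],
  [-9.8,5.4,-17.5,-13,-55,-7.6,120],
  [-10.6,5.8,-18.9,-14,-59.5,-8.2,120],
  [-10.6,5.8,-18.9,-14,-59.5,-8.2,120],
])

```text
time_s: 35.27
position: [0.4511, 0.055, 0.3616]
ee_rot: [0.544, 0.453, 0.543, -0.452]
ft_force: [-0.6, 0.7, 0.1]
width: 0.0452
```

```bash
python3 - <<'E'
from h import *
s=st()
path([.627,.365,.31],down(np.radians(65)),12,[0,0,0])
E
```

```text
t 35.27 p [0.4511 0.055  0.3616] q [-0.042  0.083 -0.077  1.408  0.     1.346] F [-0.6  0.7  0.1] w 0.0452 x [ 0.003  0.    -1.   ] y [0.983 0.182 0.003]
[0.1, 0.5, -0.5, -1.1, 0.0, -0.0]
[0.4, 1.7, -2.0, -4.0, 0.0, -0.0]
[0.8, 3.6, -4.3, -8.5, 0.0, -0.0]
[1.4, 5.9, -7.1, -14.1, 0.0, -0.0]
[2.0, 8.6, -10.3, -20.5, 0.0, -0.1]
[2.6, 11.5, -13.6, -27.3, 0.1, -0.1]
[3.3, 14.3, -17.0, -34.0, 0.1, -0.1]
[3.9, 17.0, -20.2, -40.4, 0.1, -0.1]
[4.4, 19.3, -23.0, -46.0, 0.1, -0.1]
[4.8, 21.2, -25.3, -50.5, 0.1, -0.1]
[5.1, 22.5, -26.7, -53.4, 0.1, -0.1]
[5.2, 22.9, -27.3, -54.5, 0.1, -0.1]
```

>>> step_arm([
  [0,1,-1,-2.5,0,0,120],
  [0.2,2.5,-3,-6,0,0,120],
  [0.8,4.5,-5.5,-11,0,0,120],
  [1.4,7,-8.5,-17,0,0,120],
  [2,9.5,-11.5,-23,0,0,120],
  [2.6,12,-14.5,-29,0,0,120],
  [3.3,14.5,-17.5,-35,0,0,120],
  [3.9,17,-20.2,-41,0,0,120],
  [4.4,19.3,-23,-47,0,0,120],
  [4.8,21.2,-25.3,-52,0,0,120],
  [5.2,22.9,-27.3,-54.5,0,0,120],
  [5.2,22.9,-27.3,-54.5,0,0,120],
])

```text
time_s: 36.27
position: [0.6273, 0.3636, 0.2997]
ee_rot: [0.686, 0.154, 0.694, -0.155]
ft_force: [-0.8, -0.7, -0.6]
width: 0.0454
```

>>> step_arm([
  [0,0,0,0,0,0,120],
  [0,0,0,0,0,0,120],
  [0,0,0,0,0,0,120],
])

```text
time_s: 36.52
position: [0.6273, 0.3588, 0.3073]
ee_rot: [0.688, 0.157, 0.691, -0.156]
ft_force: [-0.4, 0.6, 0.7]
width: 0.0455
```

```bash
python3 - <<'E'
from h import *
s=st();grab('wrist','w38.png');grab('side','d38.png');grab('scene','s38.png')
a=cv2.imread('pics/side0.png')
for n,f in(('side','d38'),('scene','s38'),('wrist','w38')):
    im=cv2.imread(f'pics/{f}.png')[:,:,::-1].copy();m=mask(im,(0,150,60),(6,255,255));m|=mask(im,(174,150,60),(180,255,255))
    nn,l,stt,c=cv2.connectedComponentsWithStats(m)
    print(n,[(c[i].round(1).tolist(),stt[i].tolist(),onz(n,*c[i],.241,s)[:2].round(4).tolist()) for i in range(1,nn) if stt[i,4]>30])
delta([.627,.365,.207],down(np.radians(65)))
E
```

```text
t 36.52 p [0.6273 0.3588 0.3073] q [0.416 0.673 0.652 1.552 0.002 0.863] F [-0.4  0.6  0.7] w 0.0455 x [-0.003  0.001 -1.   ] y [ 0.432  0.902 -0.   ]
side [([346.9, 72.6], [343, 67, 9, 12, 100], [0.8708, 0.4317]), ([280.0, 97.1], [277, 89, 7, 17, 114], [0.6288, 0.3687]), ([260.2, 176.5], [255, 171, 11, 12, 113], [0.4877, 0.056]), ([223.9, 184.8], [219, 179, 11, 13, 116], [0.3885, 0.0526]), ([216.9, 308.4], [211, 302, 13, 14, 149], [0.2993, -0.3062]), ([408.6, 306.4], [406, 303, 7, 8, 40], [0.7041, -0.4166]), ([351.2, 350.0], [344, 345, 14, 13, 106], [0.547, -0.4787]), ([465.8, 404.1], [424, 383, 90, 37, 2480], [0.7208, -0.6452])]
scene [([199.9, 78.7], [191, 67, 19, 24, 35], [0.3555, -0.4981]), ([64.5, 118.0], [34, 97, 62, 43, 2068], [0.7326, -0.6414]), ([288.5, 170.4], [285, 168, 9, 6, 37], [0.4486, -0.0453]), ([171.3, 188.0], [167, 184, 10, 9, 62], [0.6912, -0.2155]), ([361.8, 240.5], [359, 234, 7, 14, 79], [0.4935, 0.2248]), ([337.0, 267.2], [332, 261, 11, 14, 124], [0.5873, 0.2303]), ([376.9, 312.7], [373, 309, 9, 8, 58], [0.6158, 0.3601])]
wrist [([56.3, 72.8], [36, 57, 42, 32, 1018], [0.4555, 0.2563]), ([115.9, 158.8], [99, 146, 35, 27, 727], [0.528, 0.2586]), ([287.6, 212.0], [276, 191, 26, 42, 865], [0.6308, 0.3663]), ([484.6, 332.6], [465, 315, 40, 36, 926], [0.8341, 0.4918])]
delta [10.16, 0.51, -0.32] [-0.6, -0.1, -0.1]
```

View pics/w38.png

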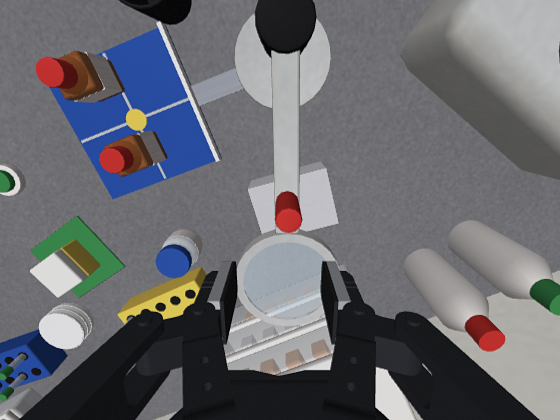

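View pics/d38.png

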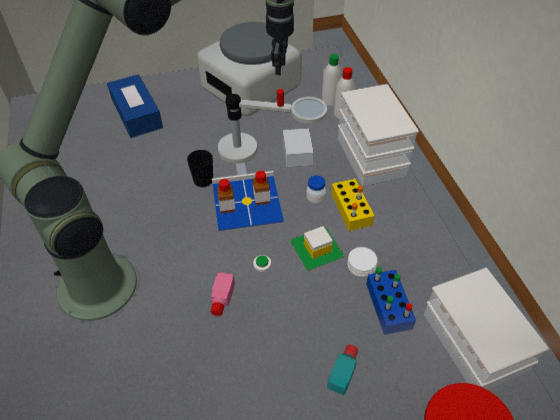

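>>> step_arm([
  [3,0.7,-0.2,-0.6,0,0,120],
  [6,0.8,-0.3,-0.6,0,0,120],
  [9,0.8,-0.3,-0.6,0,0,120],
  [10.1,0.8,-0.3,-0.6,0,0,120],
  [10.1,0.8,-0.3,-0.6,0,0,120],
  [10.1,0.8,-0.3,-0.6,0,0,190],
  [10.1,0.8,-0.3,-0.6,0,0,220],
  [10.1,0.8,-0.3,-0.6,0,0,220],
  [10.1,0.8,-0.3,-0.6,0,0,220],
  [10.1,0.8,-0.3,-0.6,0,0,220],
], squeeze=30)

```text
time_s: 37.5
position: [0.6293, 0.3685, 0.2086]
ee_rot: [0.691, 0.153, 0.69, -0.152]
ft_force: [-1.3, -1.5, 6.4]
width: 0.021
```

```bash
python3 - <<'E'
from h import *
s=st();post=np.array([.491,.4274]);p=s['position'][:2];v=p-post
print(np.linalg.norm(v),np.degrees(np.arctan2(v[1],v[0])))
y=np.degrees(np.arctan2(*rot(s['ee_rot'])[1::-1,1]))
for a in np.linspace(-6,-72,12):
    t=np.radians(a);c,n=np.cos(t),np.sin(t);q=np.array([[c,-n],[n,c]])@v
    d,r=delta([*(post+q),s['position'][2]],down(np.radians(y+a)),s,False);print(a,d.round(2),r.round(1))
E
```

```text
t 37.5 p [0.6293 0.3685 0.2086] q [0.428 0.677 0.415 1.307 0.002 0.863] F [-1.3 -1.5  6.4] w 0.021 x [ 0.001  0.002 -1.   ] y [0.421 0.907 0.002]
0.1502909528295826 -23.08152527626797
-6.0 [-0.   -1.57 -0.03] [ 6.  -0.  -0.1]
-12.0 [-0.01 -3.13 -0.23] [12.  -0.  -0.1]
-18.0 [-0.01 -4.67 -0.59] [18.  -0.  -0.1]
-24.0 [-0.01 -6.15 -1.1 ] [24.  -0.  -0.1]
-30.0 [-0.02 -7.57 -1.77] [30.  -0.  -0.1]
-36.0 [-0.02 -8.92 -2.59] [36.  -0.1 -0.1]
-42.0 [ -0.02 -10.17  -3.54] [42.  -0.1 -0.1]
-48.0 [ -0.03 -11.32  -4.61] [48.  -0.1 -0.1]
-54.0 [ -0.03 -12.35  -5.8 ] [54.  -0.1 -0.1]
-60.0 [ -0.03 -13.25  -7.1 ] [60.  -0.1 -0.1]
-66.0 [ -0.03 -14.01  -8.47] [66.  -0.1 -0.1]
-72.0 [ -0.03 -14.62  -9.92] [72.  -0.1 -0.1]
```

>>> step_arm([
  [0,-0.8,0,3,0,0,220],
  [0,-2.3,-0.1,9,0,0,220],
  [0,-3.9,-0.4,15,0,0,220],
  [0,-5.4,-0.85,21,0,0,220],
  [0,-6.9,-1.4,27,0,0,220],
  [0,-8.3,-2.2,33,0,0,220],
  [0,-9.5,-3.05,39,0,0,220],
  [0,-10.75,-4.1,45,0,0,220],
  [0,-11.85,-5.2,51,0,0,220],
  [0,-12.8,-6.45,57,0,0,220],
  [0,-13.65,-7.8,63,0,0,220],
  [0,-14.2,-8.9,67.8,0,0,220],
])

```text
time_s: 38.5
position: [0.4886, 0.2799, 0.2086]
ee_rot: [0.486, 0.515, 0.489, -0.51]
ft_force: [2.1, 7.5, 1.7]
width: 0.021
```

>>> step_arm([
  [0,0,0,0,0,0,220],
  [0,0,0,0,0,0,220],
])

```text
time_s: 38.67
position: [0.4882, 0.2799, 0.2086]
ee_rot: [0.487, 0.513, 0.49, -0.509]
ft_force: [-0.9, 5.7, 4.5]
width: 0.021
```

```bash
python3 - <<'E'
from h import *
s=st();post=np.array([.491,.4274]);p=s['position'][:2];v=p-post
print(np.linalg.norm(v),np.degrees(np.arctan2(v[1],v[0])))
grab('side','d39.png');grab('scene','s39.png')
E
```

```text
t 38.67 p [0.4882 0.2799 0.2086] q [ 0.385  0.337 -0.138  1.092  0.007  2.002] F [-0.9  5.7  4.5] w 0.021 x [ 0.001  0.007 -1.   ] y [ 0.999 -0.046  0.   ]
0.14750766595313877 -91.09417429120307
```

View pics/d39.png

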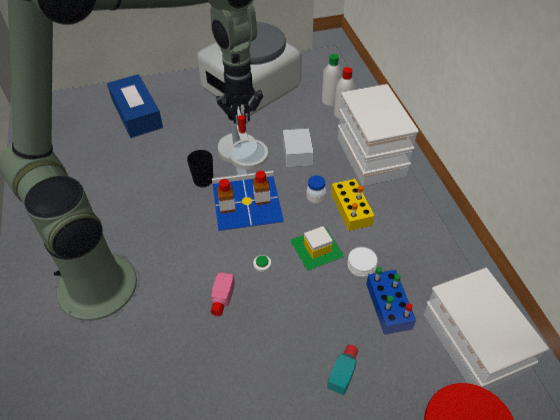

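View pics/s39.png

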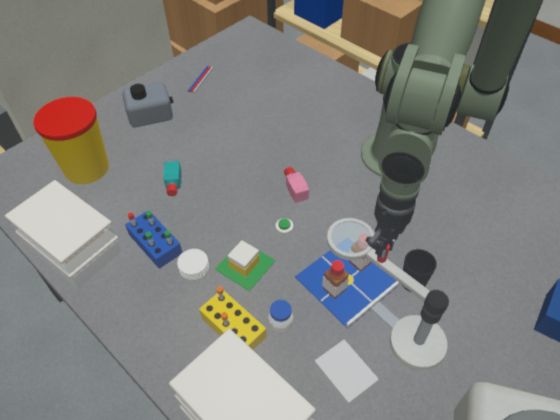

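>>> step_arm([
  [0,-0.4,0,1.5,0,0,220],
  [0,-0.8,0,3,0,0,220],
  [0,-1.15,0,4.4,0,0,220],
  [0,-1.15,0,4.4,0,0,220],
  [0,-1.15,0,4.4,0,0,220],
])

```text
time_s: 39.18
position: [0.4774, 0.2807, 0.2086]
ee_rot: [0.467, 0.532, 0.47, -0.528]
ft_force: [-1.5, 5.8, 4.3]
width: 0.0209
```

```bash
python3 - <<'E'
from h import *
s=st();post=np.array([.491,.4274]);v=s['position'][:2]-post
print(np.linalg.norm(v),np.degrees(np.arctan2(v[1],v[0])))
out=[]
for n in('side','scene'):
    im,_=grab(n)
    u,v=proj(n,[.468,.1885,.205]).astype(int);r=40
    z=cv2.resize(im[v-r:v+r,u-r:u+r],(396,396),interpolation=cv2.INTER_CUBIC)
    print(n,u-r,v-r)
    # expected frame circle at z=.213
    th=np.linspace(0,2*np.pi,60);P=np.array([(proj(n,[.468+.056*np.cos(t),.1885+.056*np.sin(t),.213])-[u-r,v-r]+.5)*396/80 for t in th]).astype(int)
    z0=z.copy();cv2.polylines(z,[P],True,(255,0,255),1);out.append(z)
cv2.imwrite('pics/l40.png',np.hstack(out)[:,:,::-1])
E
```

```text
t 39.18 p [0.4774 0.2807 0.2086] q [ 0.394  0.32  -0.163  1.084  0.007  2.087] F [-1.5  5.8  4.3] w 0.0209 x [ 0.001  0.008 -1.   ] y [ 0.992 -0.122  0.   ]
0.1473644745067184 -95.27680976818209
side 202 114
scene 314 194
```

View pics/l40.png

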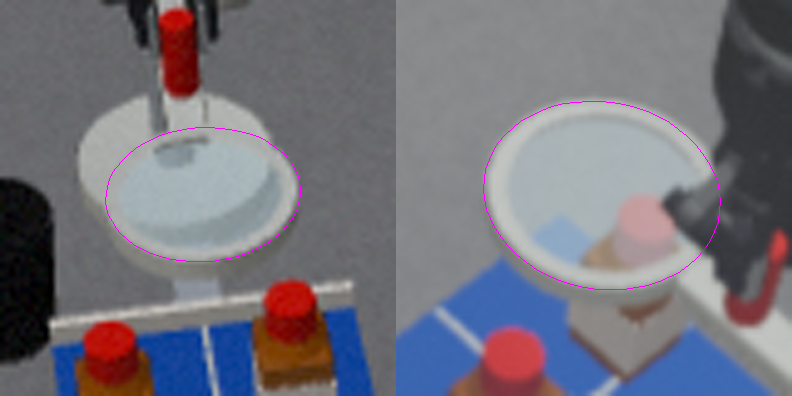

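>>> step_arm([
  [0,0,0,0,0,0,180],
  [0,0,0,0,0,0,130],
  [0,0,0,0,0,0,130],
  [0,0,0,0,0,0,130],
  [-2,0,0,0,0,0,130],
  [-5,0,0,0,0,0,130],
  [-8,0,0,0,0,0,130],
  [-11,0,0,0,0,0,130],
  [-12,0,0,0,0,0,130],
])

```text
time_s: 40.03
position: [0.4781, 0.2778, 0.331]
ee_rot: [0.468, 0.532, 0.468, -0.528]
ft_force: [-0.4, 0.2, 0.9]
width: 0.0417
```

```bash
python3 - <<'E'
from h import *
s=st()
path([.4563,-.054,.24],down(np.radians(0)),14,[0,0,0.02])
E
```

```text
t 40.03 p [0.4781 0.2778 0.331 ] q [3.920e-01 2.800e-01 8.900e-02 1.376e+00 2.000e-03 2.087e+00] F [-0.4  0.2  0.9] w 0.0417 x [ 0.003  0.003 -1.   ] y [ 0.992 -0.124  0.003]
[0.0, 0.0, 0.5, -0.1, -0.0, -0.0]
[0.1, 0.1, 1.8, -0.4, -0.0, -0.0]
[0.2, 0.2, 3.9, -0.8, -0.0, -0.0]
[0.5, 0.4, 6.6, -1.4, -0.0, -0.0]
[1.0, 0.6, 9.7, -2.1, -0.1, -0.1]
[1.6, 0.8, 13.1, -2.8, -0.1, -0.1]
[2.5, 1.0, 16.6, -3.6, -0.1, -0.1]
[3.5, 1.2, 20.1, -4.3, -0.1, -0.1]
[4.7, 1.4, 23.5, -5.0, -0.1, -0.1]
[5.9, 1.5, 26.6, -5.7, -0.2, -0.1]
[7.1, 1.7, 29.3, -6.3, -0.2, -0.2]
[8.1, 1.8, 31.4, -6.7, -0.2, -0.2]
[8.7, 1.9, 32.7, -7.0, -0.2, -0.2]
[9.0, 1.9, 33.2, -7.1, -0.2, -0.2]
```

>>> step_arm([
  [0,0,1,-0.3,0,0,130],
  [0,0.2,3.5,-0.8,0,0,130],
  [0,0.4,6.6,-1.4,0,0,200],
  [0,0.6,9.7,-2,0,0,255],
  [0,0.8,13,-2.8,0,0,255],
  [0,1,16.5,-3.6,0,0,255],
  [0.5,1.2,20,-4.3,0,0,255],
  [2,1.4,23.5,-5,0,0,255],
  [4,1.5,26.6,-5.7,0,0,255],
  [6,1.7,29.5,-6.3,0,0,255],
  [8,1.8,32,-7,0,0,255],
  [9,1.9,33.2,-7.1,0,0,255],
])

```text
time_s: 41.03
position: [0.4509, -0.0567, 0.2321]
ee_rot: [-0.497, -0.499, -0.502, 0.502]
ft_force: [-0.0, -0.4, -0.6]
width: -0.0001
```

>>> step_arm([
  [0,0,0,0,0,0,255],
  [0,0,0,0,0,0,255],
  [0,0,0,0,0,0,255],
])

```text
time_s: 41.28
position: [0.4538, -0.0539, 0.236]
ee_rot: [0.499, 0.5, 0.501, -0.5]
ft_force: [0.2, -0.3, 0.1]
width: -0.0001
```

```bash
python3 - <<'E'
from h import *
s=st();im,_=grab('wrist','w41.png');sc,_=grab('side','d41.png')
m=mask(im,(50,120,50),(75,255,255));n,l,q,c=cv2.connectedComponentsWithStats(m)
print([(c[i].round(1).tolist(),int(q[i,4]),onz('wrist',*c[i],.0205,s)[:2].round(4).tolist()) for i in range(1,n) if q[i,4]>60])
m=mask(sc,(50,120,50),(75,255,255));n,l,q,c=cv2.connectedComponentsWithStats(m)
print([(c[i].round(1).tolist(),int(q[i,4]),onz('side',*c[i],.0205,s)[:2].round(4).tolist()) for i in range(1,n) if q[i,4]>60])
delta([.456,-.054,.08],down(0))
E
```

```text
t 41.28 p [ 0.4538 -0.0539  0.236 ] q [-2.810e-01  1.280e-01 -3.410e-01  1.105e+00  1.000e-03  1.290e+00] F [ 0.2 -0.3  0.1] w -0.0001 x [-0.003  0.002 -1.   ] y [ 1.    -0.    -0.003]
[([392.7, 155.3], 3937, [0.6026, -0.0263]), ([281.4, 175.3], 495, [0.4566, -0.0529]), ([494.9, 311.3], 199, [0.7941, -0.2706]), ([517.1, 331.8], 202, [0.8393, -0.3101]), ([474.9, 364.6], 173, [0.7857, -0.3787])]
[([333.7, 58.9], 89, [0.977, 0.8223]), ([314.8, 253.7], 679, [0.6073, -0.0756]), ([261.7, 260.5], 100, [0.4553, -0.0569])]
delta [15.67, 0.17, 0.06] [0.1, -0.1, 0.1]
```

View pics/w41.png

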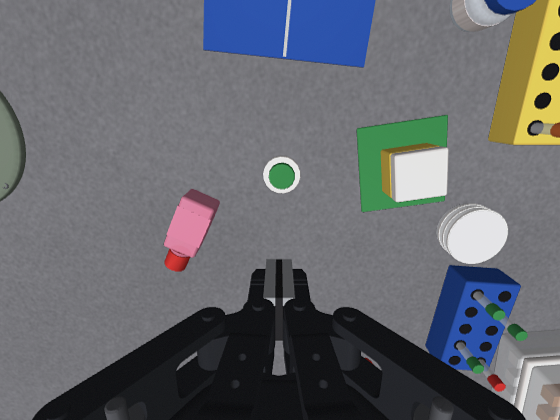

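View pics/d41.png

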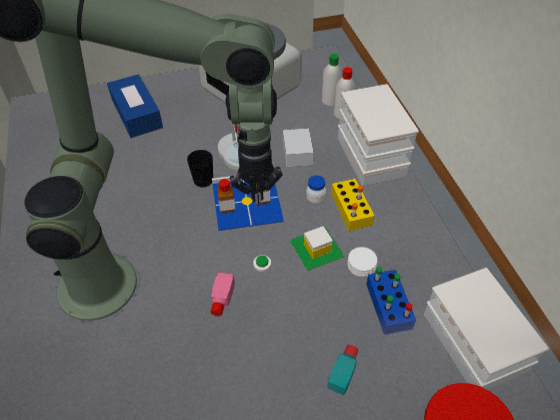

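>>> step_arm([
  [4,0.2,0,0,0,0,255],
  [8,0.2,0.1,0,0,0,255],
  [12,0.2,0.1,0,0,0,255],
  [16,0.2,0.1,0,0,0,255],
  [18.5,0.2,0.1,0,0,0,255],
  [20.5,0.2,0.1,0,0,0,255],
  [20.5,0.2,0.1,0,0,0,255],
  [20.5,0.2,0.1,0,0,0,255],
])

```text
time_s: 42.05
position: [0.4555, -0.0542, 0.0311]
ee_rot: [0.499, 0.499, 0.502, -0.5]
ft_force: [-1.3, 0.4, 0.5]
width: -0.0003
```

```bash
python3 look.py l42.png
```

```text
t 42.05 p [ 0.4555 -0.0542  0.0311] q [-2.800e-01  3.540e-01 -6.370e-01  5.840e-01  1.000e-03  1.289e+00] F [-1.3  0.4  0.5] w -0.0003 x [-0.004  0.002 -1.   ] y [ 1.     0.001 -0.004]
side origin 206 202 scale 3.6
scene origin 229 165 scale 3.6
```

View pics/l42.png

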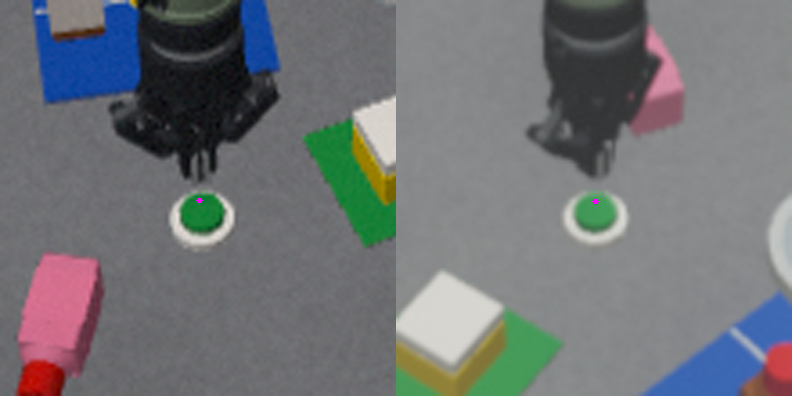

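>>> step_arm([
  [1,0,0,0,0,0,255],
  [2,0,0,0,0,0,255],
  [2.6,0,0,0,0,0,255],
  [2.6,0,0,0,0,0,255],
])

```text
time_s: 42.48
position: [0.4562, -0.055, 0.0056]
ee_rot: [0.499, 0.5, 0.501, -0.5]
ft_force: [-0.1, -0.4, 0.3]
width: 0.0
```

>>> step_arm([
  [0.2,0,0,0,0,0,255],
  [0.4,0,0,0,0,0,255],
  [0.6,0,0,0,0,0,255],
  [0.6,0,0,0,0,0,255],
])

```text
time_s: 42.82
position: [0.4557, -0.055, -0.0008]
ee_rot: [0.499, 0.5, 0.501, -0.5]
ft_force: [-0.1, -0.9, 0.8]
width: -0.0001
```

>>> step_arm([
  [0.2,0,0,0,0,0,255],
  [0.4,0,0,0,0,0,255],
  [0.4,0,0,0,0,0,255],
])

```text
time_s: 43.07
position: [0.4554, -0.0549, -0.0052]
ee_rot: [0.499, 0.5, 0.501, -0.5]
ft_force: [0.3, -0.4, 0.0]
width: -0.0003
```

>>> step_arm([
  [0.2,0,0,0,0,0,255],
  [0.4,0,0,0,0,0,255],
  [0.4,0,0,0,0,0,255],
])

```text
time_s: 43.32
position: [0.4553, -0.0549, -0.0093]
ee_rot: [0.499, 0.5, 0.501, -0.5]
ft_force: [-0.3, -0.1, 1.2]
width: 0.0001
```

>>> step_arm([
  [0.2,0,0,0,0,0,255],
  [0.3,0,0,0,0,0,255],
  [0.3,0,0,0,0,0,255],
])

```text
time_s: 43.57
position: [0.4554, -0.0549, -0.0121]
ee_rot: [0.499, 0.5, 0.501, -0.5]
ft_force: [0.1, 0.5, 0.3]
width: -0.0002
```

>>> step_arm([
  [0.2,0,0,0,0,0,255],
  [0.3,0,0,0,0,0,255],
  [0.3,0,0,0,0,0,255],
])

```text
time_s: 43.82
position: [0.4554, -0.0549, -0.0151]
ee_rot: [0.499, 0.5, 0.501, -0.5]
ft_force: [-0.2, 0.3, -0.2]
width: -0.0
```

```bash
python3 look.py l43.png
```

```text
t 43.82 p [ 0.4554 -0.0549 -0.0151] q [-2.810e-01  4.320e-01 -6.800e-01  4.630e-01  1.000e-03  1.289e+00] F [-0.2  0.3 -0.2] w -0.0 x [-0.003  0.001 -1.   ] y [ 1.    -0.    -0.003]
side origin 206 212 scale 3.6
scene origin 229 175 scale 3.6
```

View pics/l43.png

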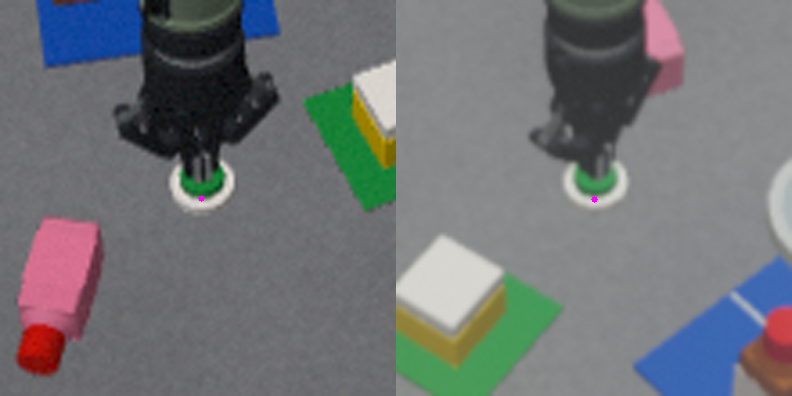

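>>> step_arm([
  [0.2,0,0,0,0,0,255],
  [0.3,0,0,0,0,0,255],
  [0.3,0,0,0,0,0,255],
])

```text
time_s: 44.17
position: [0.4558, -0.055, -0.0179]
ee_rot: [0.499, 0.5, 0.501, -0.5]
ft_force: [-0.5, -0.1, 2.4]
width: 0.0001
```

>>> step_arm([
  [0.2,0,0,0,0,0,255],
  [0.3,0,0,0,0,0,255],
  [0.3,0,0,0,0,0,255],
])

```text
time_s: 44.42
position: [0.4558, -0.055, -0.0209]
ee_rot: [0.499, 0.5, 0.501, -0.5]
ft_force: [-0.5, 0.3, 4.4]
width: -0.0002
```

>>> step_arm([
  [0.2,0,0,0,0,0,255],
  [0.2,0,0,0,0,0,255],
])

```text
time_s: 44.58
position: [0.4559, -0.055, -0.0215]
ee_rot: [0.499, 0.5, 0.501, -0.5]
ft_force: [-5.1, 1.3, 19.9]
width: 0.0001
```

>>> step_arm([
  [0,0,0,0,0,0,255],
  [0,0,0,0,0,0,255],
  [0,0,0,0,0,0,255],
  [-1,0,0,0,0,0,255],
  [-4,0,0,0,0,0,255],
  [-8,0,0,0,0,0,255],
  [-12,0,0,0,0,0,255],
  [-16,0,0,0,0,0,255],
  [-20,-2,3,0,0,0,255],
  [-23,-4,6,0,0,0,255],
  [-25,-6,9,0,0,0,255],
  [-25,-6,12,0,0,0,255],
])

```text
time_s: 45.58
position: [0.3956, -0.1736, 0.23]
ee_rot: [0.501, 0.499, 0.501, -0.499]
ft_force: [1.0, 0.5, -0.3]
width: 0.0003
```

>>> step_arm([
  [0,-2,4,0,0,0,255],
  [0,-4,8,0,0,0,255],
  [0,-4,8,0,0,0,255],
])

```text
time_s: 45.83
position: [0.3542, -0.2588, 0.2268]
ee_rot: [-0.498, -0.501, -0.499, 0.503]
ft_force: [0.2, -0.5, -1.1]
width: 0.0001
```

```bash
python3 - <<'E'
from h import *
s=st();grab('side','d44.png');grab('scene','s44.png');out=[]
for n in('side','scene'):
    im,_=grab(n)
    u,v=proj(n,[.468,.1885,.15]).astype(int);r=50
    z=cv2.resize(im[v-r:v+r,u-r:u+r],(396,396),interpolation=cv2.INTER_CUBIC)
    th=np.linspace(0,2*np.pi,60);P=np.array([(proj(n,[.468+.056*np.cos(t),.1885+.056*np.sin(t),.213])-[u-r,v-r]+.5)*396/100 for t in th]).astype(int)
    cv2.polylines(z,[P],True,(255,0,255),1);out.append(z)
cv2.imwrite('pics/l44.png',np.hstack(out)[:,:,::-1])
E
```

```text
t 45.83 p [ 0.3542 -0.2588  0.2268] q [-0.797  0.097 -0.4    1.074 -0.003  0.781] F [ 0.2 -0.5 -1.1] w 0.0001 x [-0.003 -0.002 -1.   ] y [ 1.    -0.007 -0.003]
```

View pics/l44.png

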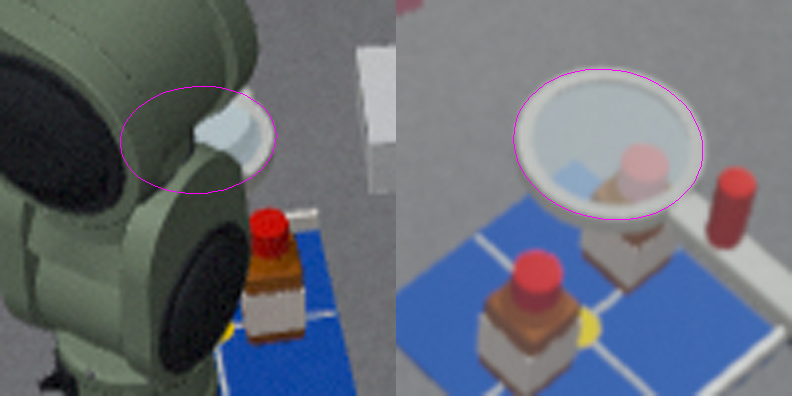

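View pics/d44.png

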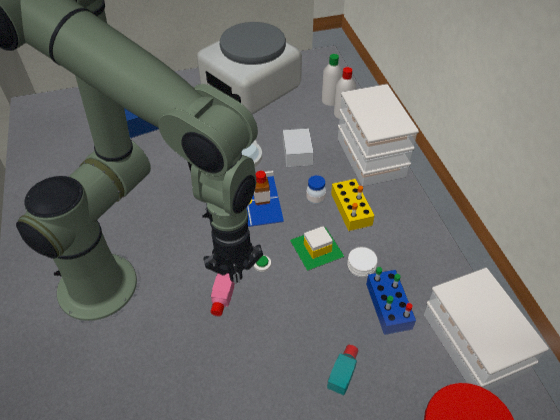

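View pics/s44.png

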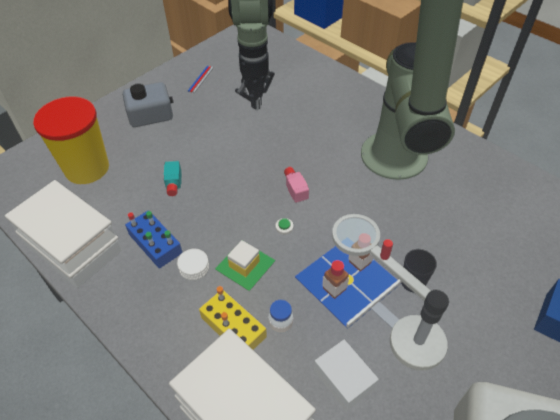

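```bash
python3 - <<'E'
from h import *
for n,f,(x0,x1,y0,y1) in (('side','d38',(238,258,190,212)),('scene','s17',(335,360,270,292)),('side','d17',(238,258,190,212))):
    im=cv2.imread(f'pics/{f}.png')[:,:,::-1].copy();m=mask(im,(18,110,80),(35,255,255));k=np.zeros_like(m);k[y0:y1,x0:x1]=m[y0:y1,x0:x1]
    ys,xs=np.nonzero(k);print(n,len(xs),onz(n,xs.mean(),ys.mean(),.004)[:2].round(4))
b=cv2.imread('pics/s44.png')
E
```

```text
side 61 [0.4681 0.1901]
scene 79 [0.4675 0.1887]
side 60 [0.4683 0.1898]
```

The yellow spot measures (0.468, 0.189), which matches the lens position within about 1–2 mm. Handing in.

```bash
python3 -c "
from cell import arm
print(arm.close_job())"
```

```text
the job is handed in; nothing more can be done
None
```

The job is finished and handed in at about 46 s of robot time. I did the steps in the order asked:
- **Magnifier:** I swung it about 65° clear of the platform.
- **Tip box:** It is on the green mat.
- **Bottles:** Only two amber bottles were present, and both stand upright on the platform, cap up.
- **Lens:** I swung it back over the yellow spot.
- **Lamp button:** I pressed it to its stop. The force read 4.4 N near the end of travel, then jumped to about 20 N.

**Last checks:**
- **Placement:** Both bottles are upright, and the box is on the mat.
- **Lens position:** The lens rim matches the expected circle to about 1–2 mm. Two cameras put the spot at (0.468, 0.189). At the end, the arm hid part of the lens from the side camera.
- **Robot and bystanders:** The arm touches nothing. I saw no change in the look-alikes or the other bench items.

**What disagreed or went wrong:**
- **Finger length:** The real fingertips sit about 25–45 mm behind the stated TCP. My first grab at the handle missed because of this, touching nothing, and I corrected for it afterwards.
- **First bottle:** I misread where its base was, so it touched down about 1 cm early and was pressed briefly onto the platform. The wrist force reached about 64 N, below the 120 N limit. I backed off before releasing it.
- **Knocked bottle:** One bottle was knocked a few centimetres aside early in the run. I measured it again before picking it up.

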